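# Release the print-bed clamp with its reversible ratchet

### The job

The print bed has to come off, so release the strap clamp on its edge: the ratchet still sits on the clamp bolt, set to tighten. Push the ratchet's direction lever fully over to the loosening side, work the handle anticlockwise (seen from above), swinging back and again as often as needed, until the bolt turns easily and the strap is slack, then draw the strap back by its knob as far as its slot allows, clear of the bed. Go by feel: do not ram the lever or the handle against their stops, tighten the bolt further or drag the strap while it is still clamped, and leave the other things where they lie.

Things in the scene. Friction and masses are not known exactly. Their poses are not given: they have to be found in the camera images.
- clamp_rig: fixed print bed, frame rail and clamp, 385 x 400 mm. Origin: on the table, straight under the vertical axis of the clamp bolt. +x from the bolt to the bed (blue taped plate, top 32 mm up, its edge 30 mm in +x of the bolt), +y left along the bed's edge. Two levelling screws, 12 mm thick, 73 mm high, at x -48 and +48, y -43 mm, stop the ratchet's handle, which swings between them.
- ratchet (a joint): angle of the ratchet handle about the bolt axis, rad, growing anticlockwise seen from above. At 0 the handle points along the rig's -y. Range -0.62 to 0.62, where it meets the levelling screws. It turns easily (0.15 N m) and stays where left. Teeth every 0.31 rad: up to that much of a stroke is idle. Driving the tight bolt takes up to 1.6 N m in all, slack 0.4; the other way it only clicks.
- handle_grip (a point): middle of the handle, 125 mm out from the bolt axis, at mid height, 64 mm above the table; x axis: outwards along the handle. Here (95 to 169 mm out) the black grip is 20 mm wide and 15 mm high; nearer it is steel, 16 mm wide, with a neck 26 mm wide up to 68 mm out and a round head 52 mm across, 54 to 74 mm above the table.
- lever (a joint): angle of the direction lever on the ratchet's neck, rad, growing anticlockwise seen from above. -0.45: fully over to the clockwise side, the ratchet tightens (so at the start). +0.45: fully over to the anticlockwise side, it loosens. No spring: friction holds it (3 to 6 N at the tab, enough to swing the handle along until the pawl bites or the handle meets its stop); left halfway, the pawl slips.
- lever_tab (a point): middle of the lever's upright tab: 22 mm long, 9 mm wide, standing from 75 to 90 mm above the table. The lever's pivot is 40 mm out from the bolt axis on the handle's centre line; the tab points outwards along the handle, this point 18 mm from the pivot. x axis: from pivot to tab. Pushes easiest near its outer end, 65 mm from the bolt axis.
- bolt (a joint): angle of the hexagon clamp bolt (24 mm across flats, top 83 mm above the table, white mark), rad, growing anticlockwise (loosening). About 0 at the start, tight; fully slack from about 1.15, before that the strap still drags.
- strap (a joint): how far the strap is drawn back along the rig's -x, m. 0: its nose lies on the bed's edge. 0.032: end of its slot, nose clear of the bed. Held fast while the bolt is tight; slides with about 2 N when slack.
- strap_knob (a point): middle of the round black knob on the strap's tail: 22 mm across, from 60 to 82 mm above the table, on a 12 mm stem on the strap (40 mm wide, top 46 mm up). 83 mm from the bolt axis in the rig's -x, plus what the strap has been drawn back.
- print_part: orange printed bracket, 85 mm long, lying on the bed; to be left alone
- scraper: flat scraper with a wooden handle, 155 mm long, lying on the bed; to be left alone
- spare_nut: spare hexagon nut, 27 mm, lying on the frame rail; to be left alone
- screwdriver: screwdriver, 200 mm, on the table; to be left alone
- tape_roll: ring of tape, 96 mm across, on the table; to be left alone
- screw_jar: small jar, 70 mm tall, on the table; to be left alone
- calliper: slide calliper, 165 mm, on the table; to be left alone
- spool: spool of filament, 200 mm across, lying on the table; to be left alone

How it is judged:
On the way, in this order (a step that is already met when the one before it is completed fails the run):
1. the direction lever is fully over to the loosening side (value of joint lever above 0.36 rad), for 0.2 s.
2. the bolt has been backed off until it is slack (value of joint bolt above 0.75 rad), for 0.2 s.
3. the strap has been drawn back clear of the bed (value of joint strap above 0.027 m), for 0.2 s.
At the end, for the whole second after the job is handed in: the lever is fully over to the loosening side (within 0.09 rad of its stop), the bolt has been turned loose (beyond 0.75 rad; fully slack at 1.15), and the strap is drawn back to the end of its slot (within 5 mm), its nose clear of the bed (value of joint lever above 0.36 rad and value of joint bolt above 0.75 rad and value of joint strap above 0.027 m); the robot touches nothing.
It fails at once if the direction lever is rammed against its stop with more than about 20 N (value of joint lever above 0.48 rad).
It fails at once if the handle is rammed against a levelling screw with more than about 40 N (value of joint ratchet above 0.66 rad or value of joint ratchet below -0.66 rad).
It fails at once if the bolt is tightened further (value of joint bolt below -0.35 rad).
It fails at once if the strap is dragged while it is still clamped (value of joint strap above 0.005 m and value of joint bolt below 0.75 rad).
It fails at once if another thing is shoved from its place by more than 30 mm (distance of any of print_part, scraper, spare_nut, screwdriver, tape_roll, screw_jar, calliper, spool from where it was at the start of the episode above 0.03 m).
It also fails if it takes over 72 s, if anything falls off the work surface, if the arm or the gripper's body presses on something with over 40 N, if the wrist force passes 120 N, or if a joint passes its speed limit or range.

### The arm

A 7-joint arm with a two-finger parallel gripper is mounted at the origin on the work surface. World frame = base frame: x ahead of the robot, y to its left, z up, the work surface at z = 0. Lengths are in m, angles in rad, forces in N, time in s.
With the tool pointing down it reaches from about 0.4 to 0.85 m from the base axis. Payload 4.5 kg.
Tool frame: the origin (TCP) lies midway between the tips of the shut fingers; the grasp point (between the pads) lies 19 mm behind it; x points along the fingers, y is the direction in which the jaws open and shut, and the axes are right-handed (so a half turn about x gives the same grasp; the last joint's range is limited). The gripper opens to 88 mm and grips with 3 to 60 N. Pads are 18 mm wide; open, the fingers measure 123 mm over their backs; the gripper's body (75 mm by 187 mm) begins 45 mm behind the grasp point.
Start: joints at [1.211, 0.689, -0.195, 1.565, 0.157, 0.902, -0.215], TCP at [0.24, -0.577, 0.239] pointing down, gripper open.
Joint ranges: [-3.01, 3.01], [-0.46, 2.08], [-1.47, 1.51], [0.13, 2.56], [-1, 4.14], [0.04, 2.09], [-2.66, 2.66]. Speed limits (rad/s): [2.57, 2.57, 3.14, 3.14, 3.14, 3.14, 3.14].

### API

Orientations are given as [roll, pitch, yaw] about the fixed x, y, z axes, in that order (R = Rz(yaw) Ry(pitch) Rx(roll)).
In Python, from plant import r, eyes, workorder gives the robot as it stands.
- The arm moves only by the tool arm_command, never from a script. Its argument "steps" is a list of rows, each an object of numbers: "tx", "ty", "tz": the shift along the tool's x, y, z in m; "wx", "wy", "wz": the turn, a rotation vector about the tool's x, y, z in rad; "grip": the finger opening in m, from 0 to 0.0881. A call has 1 to 5 rows; each row shifts and turns the pose as measured when the row begins, along the tool's axes as they then stand; what a row does not reach is not made up. A row lasts 1/12 s, in which the tool goes at most 41.7 mm and 7.16 degrees, less where a joint would pass 70% of its speed; a pose out of reach is approached as far as the arm can. A call is refused whole if a number of a shift passes 0.0417 or a number of a turn 0.125, either way. A call with a gripper value outside its range is refused whole. The fingers move at their own pace and stop on an object; "newtons" is the grip in N (left out, the last holds). Time passes only in rows, so rows that do not move let the fingers close. It gives the time, the measured TCP pose, the force and the opening at its end, in the units of the state.
- r.get_obs(): the state, without advancing time (a new reading comes with each control period).
- eyes.read_camera(name): name is "side" or "top" or "wrist"; returns the picture (480x640x3 uint8, blue, green, red); there is no depth.
- eyes.camera_info(name): a dict with "mtx" (3x3 intrinsics, pixels), "k1" (the pictures are not rectified: a ray, as slopes to the right and down, at radius r is drawn at 1 + k1 r^2 times it, then the intrinsics apply), "rvec" (rotation vector, rad) and "tvec" (3), from world to camera coordinates, as OpenCV has them. Camera axes: x right, y down, z forward; pixel columns grow to the right and rows downward; lengths in m; the calibration is good to about 2 mm. A picture is of the moment at which its call begins: read the wrist's pose just before it. camera_info takes no time and is no camera call; for the wrist camera it gives the pose at the moment of the call.
- workorder.sign_off(): hands the job in, once; it reports no verdict.
The state is a dict: "t": time; "joint_positions": joint angles; "qvel": joint speeds; "joint_efforts": joint torques, N m; "position": TCP position; "eef_rot": TCP orientation; "force": force on the tool from outside, world axes, zero at the start; "ft_torque": the same for the moment, N m; "gripper_width": finger opening in m.
Only numpy, scipy, OpenCV 4.12 (cv2) and the standard library are available. Lean on these libraries where they do the work, as an engineer would, in place of code of your own. Each camera call takes 0.05 s, during which the arm holds its last target.

## Working session

There is one attempt and no reset: what is moved stays moved. The work goes in short steps, Python scripts to look and compute and a tool call to move; the robot and the scene stay as the last step left them, time stands still between calls to the robot, and variables do not carry over. Pictures are saved under pics/ and viewed, and the job is handed in when it is done.

Besides the shell and the picture viewer there is one more tool, called after "Call:" as a command line: name --argument value ..., lists and objects as JSON in quotes. arm_command: Moves the arm, as the interface text tells. Its arguments: {"type":"object","properties":{"steps":{"type":"array"},"newtons":{"type":"number"}},"required":["steps"]}

```bash
ls; mkdir -p pics; python3 - <<'E'
from plant import r,eyes,workorder
import cv2,numpy as np
o=r.get_obs();print(o)
for n in("top","side","wrist"):
    c=eyes.camera_info(n);print(n,c)
    cv2.imwrite(f"pics/{n}0.png",eyes.read_camera(n))
E
```

```text
pics
{'t': 0.0, 'joint_positions': array([ 1.21081172,  0.69000174, -0.19452098,  1.56633702,  0.15729421,
        0.90249535, -0.21511496]), 'qvel': array([-1.99920722e-03,  2.74221573e-04, -8.00675993e-04,  1.05837038e-03,
       -2.25759054e-03,  2.44489708e-03, -1.58513152e-05]), 'joint_efforts': array([ 1.07154698e-03, -5.27554107e+01, -1.26680017e+00, -1.53424788e+01,
       -5.27026446e-02,  6.54646850e-03,  1.68907191e-04]), 'position': array([ 0.23952045, -0.57659793,  0.237901  ]), 'eef_rot': array([-1.50431892,  1.56894643,  2.03112873]), 'force': array([ 0.22252257, -0.10830409,  0.0630387 ]), 'ft_torque': array([-0.00640374, -0.01198378,  0.04762561]), 'gripper_width': 0.08820051865557803}
top {'mtx': array([[583.18670177,   0.        , 308.56314021],
       [  0.        , 583.18670177, 234.13745098],
       [  0.        ,   0.        ,   1.        ]]), 'k1': 0.04343784873974235, 'rvec': array([ 2.10583232, -2.16832341,  0.1809567 ]), 'tvec': array([0.0492984 , 0.57046512, 1.5727885 ])}
side {'mtx': array([[496.53634174,   0.        , 321.6161794 ],
       [  0.        , 496.53634174, 230.56696387],
       [  0.        ,   0.        ,   1.        ]]), 'k1': -0.024093188100275473, 'rvec': array([ 0.28772612, -2.71875798,  1.30215666]), 'tvec': array([0.5663454 , 0.11772153, 1.29267241])}
wrist {'mtx': array([[420.60705357,   0.        , 322.47850406],
       [  0.        , 420.60705357, 244.53457449],
       [  0.        ,   0.        ,   1.        ]]), 'k1': -0.0008781759804153779, 'rvec': array([-2.42722813,  1.61814081,  0.21627051]), 'tvec': array([-0.62359518, -0.03718135,  0.38899023])}
```

View pics/top0.png

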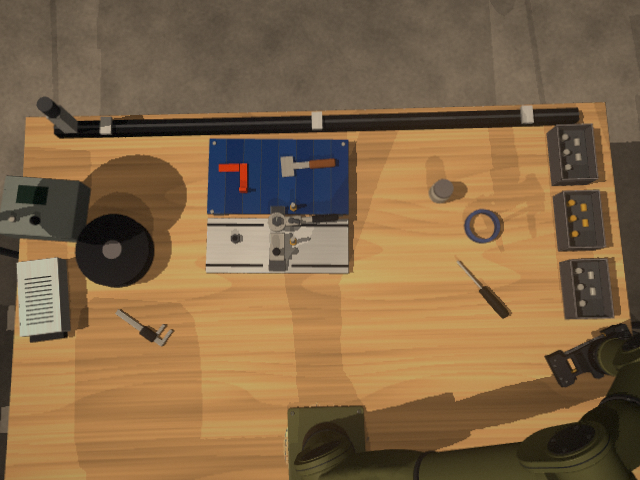

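View pics/side0.png

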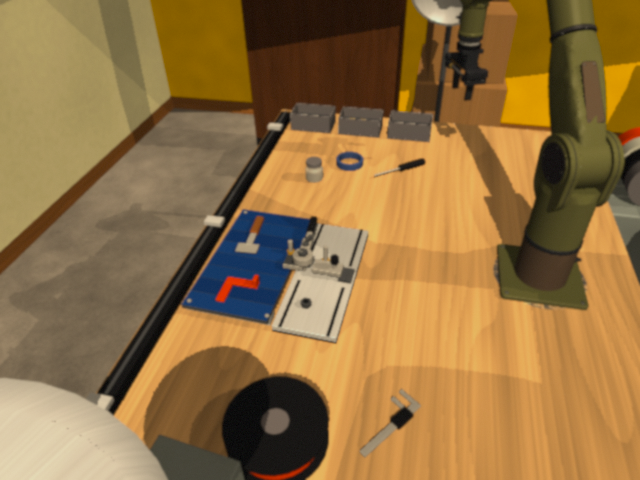

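View pics/wrist0.png

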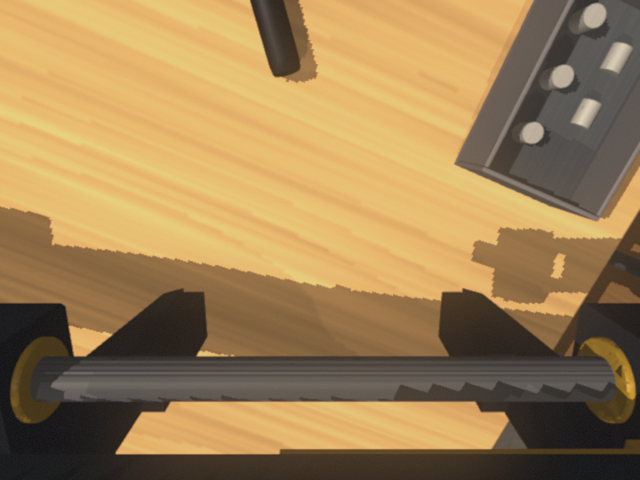

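```bash
cat > h.py <<'E'
import numpy as np,cv2
from scipy.spatial.transform import Rotation as Ro
def ray(c,uv):
    m=c['mtx'];k=np.array([c['k1'],0,0,0.])
    p=cv2.undistortPoints(np.array([[uv]],float),m,k)[0,0]
    R=cv2.Rodrigues(c['rvec'])[0]
    return -R.T@c['tvec'], R.T@np.array([p[0],p[1],1])
def plane(c,uv,z):
    o,d=ray(c,uv);return o+d*(z-o[2])/d[2]
def proj(c,P):
    return cv2.projectPoints(np.array(P,float).reshape(-1,1,3),c['rvec'],c['tvec'],c['mtx'],np.array([c['k1'],0,0,0.]))[0][:,0]
E
python3 - <<'E'
from plant import eyes
from h import *
c=eyes.camera_info("top")
im=cv2.imread("pics/top0.png")
cv2.imwrite("pics/topc.png",cv2.resize(im[190:280,200:360],None,fx=5,fy=5,interpolation=cv2.INTER_CUBIC))
im2=cv2.imread("pics/side0.png")
cv2.imwrite("pics/sidec.png",cv2.resize(im2[200:350,260:380],None,fx=4,fy=4,interpolation=cv2.INTER_CUBIC))
hsv=cv2.cvtColor(im,cv2.COLOR_BGR2HSV)
m=cv2.inRange(hsv,(105,120,40),(125,255,255));m[:,400:]=0
k,l,s,ce=cv2.connectedComponentsWithStats(m)
i=1+s[1:,4].argmax();print(s[i])
cnt=max(cv2.findContours((l==i).astype(np.uint8),0,2)[0],key=cv2.contourArea)
print(cv2.minAreaRect(cnt))
for p in cv2.boxPoints(cv2.minAreaRect(cnt)):print(p,plane(c,p,0.032))
for uv in((278,218),(335,218)):print(plane(c,uv,.075))
E
```

```text
[ 227  140   86   74 4485]
((269.5, 176.5), (73.0, 85.0), 90.0)
[227. 140.] [0.85521286 0.25881298 0.032     ]
[312. 140.] [0.84841162 0.01454554 0.032     ]
[312. 213.] [0.63430656 0.02103435 0.032     ]
[227. 213.] [0.64120793 0.26044471 0.032     ]
[0.61428247 0.11520687 0.075     ]
[ 0.60974548 -0.04098334  0.075     ]
```

View pics/topc.png

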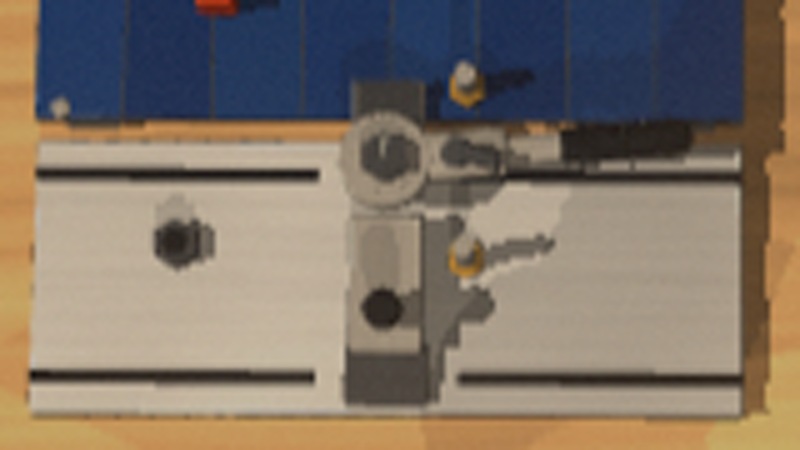

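View pics/sidec.png

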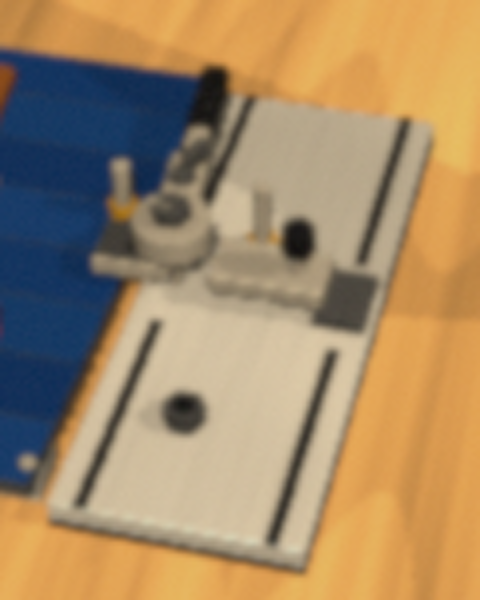

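```bash
python3 - <<'E'
from plant import eyes
from h import *
c=eyes.camera_info("top")
f=lambda u,v,z:plane(c,((u+.5)/5-.5+200,(v+.5)/5-.5+190),z)
b=f(385,157,.079);hd=f(384,161,.074);k=f(383,307,.08)
print('bolt',b,'head',hd,'knob',k)
d=b-k;print('dist',np.hypot(*d[:2]),'ang x',np.arctan2(d[1],d[0]))
for a,e,z in(((38,140),(742,147),.015),((30,413),(745,417),.015),((38,122),(742,122),.032)):
    A=f(*a,z);B=f(*e,z);d=A-B;print('edge y dir ang-90',np.arctan2(d[1],d[0])-np.pi/2,np.hypot(*d[:2]))
B=f(692,138,.0715);G=f(565,146,.0715);print('end',B,G,B-b,np.hypot(*(B-b)[:2]))
d=B-b;print(np.arctan2(d[1],d[0])+np.pi/2)
for s in((466,70),(466,243)):print('screw',f(*s,.073))
print('tab',f(470,150,.09),f(500,155,.09))
E
```

```text
bolt [0.60526332 0.11901913 0.079     ] head [0.60400483 0.11985468 0.074     ] knob [0.5224904  0.12173571 0.08      ]
dist 0.08281748635825263 ang x -0.03280795365361257
edge y dir ang-90 -0.0390493695822427 0.4003229293341974
edge y dir ang-90 -0.03512859008620772 0.4002534050107765
edge y dir ang-90 -0.028874507037994324 0.3965753102190026
end [ 0.61241982 -0.04949358  0.0715    ] [0.60997715 0.02042047 0.0715    ] [ 0.0071565  -0.16851271 -0.0075    ] 0.16866460226165775
0.04244311964017733
screw [0.65390235 0.07368998 0.073     ]
screw [0.55737142 0.07610342 0.073     ]
tab [0.60569027 0.07230073 0.09      ] [0.60245701 0.05609849 0.09      ]
```

```bash
cat >> h.py <<'E'
def R_of(o): return Ro.from_euler('xyz',o['eef_rot'])
def yaw(o):  # world angle of tool y axis
    y=R_of(o).as_matrix()[:,1]; return np.arctan2(y[1],y[0])
def goto(o,P,ya=None):
    """tool-frame shift to P at the present orientation; rotvec to tool down with y axis at angle ya"""
    R=R_of(o); t=R.inv().apply(np.array(P)-o['position'])
    if ya is None: return t,None
    y=np.array([np.cos(ya),np.sin(ya),0]);x=np.array([0,0,-1.]);z=np.cross(x,y)
    T=Ro.from_matrix(np.c_[x,y,z]); return t,(R.inv()*T).as_rotvec()
E
python3 - <<'E'
from plant import r
from h import *
o=r.get_obs();print(R_of(o).as_matrix().round(3),yaw(o))
print(goto(o,(.57,.06,.2),-.035),goto(o,(.57,.06,.2),np.pi-.035))
E
```

```text
[[-0.001  0.384 -0.923]
 [ 0.001 -0.923 -0.384]
 [-1.    -0.001  0.   ]] -1.1769232401400669
(array([ 0.03870297, -0.46112917, -0.5494562 ]), array([-1.14192298e+00, -7.19251621e-04,  1.29576581e-03])) (array([ 0.03870297, -0.46112917, -0.5494562 ]), array([1.99966910e+00, 1.45748255e-03, 8.09017094e-04]))
```

Call:
arm_command --steps '[{"ty": -0.022,"tz": -0.028,"wx": -0.06,"grip": 0.0},{"ty": -0.02,"tz": -0.029,"wx": -0.06},{"ty": -0.018,"tz": -0.03,"wx": -0.06},{"ty": -0.016,"tz": -0.031,"wx": -0.06},{"ty": -0.014,"tz": -0.032,"wx": -0.06}]'

```text
invalid input at $.steps[0]: expected keys tx, ty, tz, wx, wy, wz, grip
```

```bash
cat > g.py <<'E'
import sys
from plant import r
from h import *
a=[float(x) for x in sys.argv[1:]]
o=r.get_obs();t,w=goto(o,a[:3],a[3])
print('t',o['t'].__round__(2),'pos',o['position'].round(4),'yaw',round(yaw(o),3),'F',o['force'].round(1),'T',o['ft_torque'].round(2),'grip',round(o['gripper_width'],4))
print('shift',t.round(4),'turn',w.round(3))
E
python3 g.py .57 .06 .2 -.035
```

```text
t 0.15 pos [ 0.2396 -0.5767  0.2381] yaw -1.177 F [ 0.1 -0.2 -1. ] T [-0.04  0.02 -0.  ] grip 0.0882
shift [ 0.0387 -0.4611 -0.5495] turn [-1.142e+00 -1.000e-03  1.000e-03]
```

Call:
arm_command --steps '[{"tx": 0,"ty": -0.022,"tz": -0.028,"wx": -0.06,"wy": 0,"wz": 0,"grip": 0.0},{"tx": 0,"ty": -0.02,"tz": -0.029,"wx": -0.06,"wy": 0,"wz": 0,"grip": 0.0},{"tx": 0,"ty": -0.018,"tz": -0.03,"wx": -0.06,"wy": 0,"wz": 0,"grip": 0.0},{"tx": 0,"ty": -0.016,"tz": -0.031,"wx": -0.06,"wy": 0,"wz": 0,"grip": 0.0},{"tx": 0,"ty": -0.014,"tz": -0.032,"wx": -0.06,"wy": 0,"wz": 0,"grip": 0.0}]' --newtons 20

```text
t: 0.57
position: [0.3213, -0.4274, 0.2352]
eef_rot: [-0.084, 1.564, -2.538]
force: [-0.1, -1.0, -0.4]
gripper_width: 0.0572
```

```bash
python3 g.py .57 .06 .2 -.035
```

```text
t 0.57 pos [ 0.3213 -0.4274  0.2352] yaw -0.883 F [-0.1 -1.  -0.4] T [-0.03 -0.02 -0.03] grip 0.0572
shift [ 0.0317 -0.2188 -0.5018] turn [-0.848  0.006  0.004]
```

Call:
arm_command --steps '[{"tx": 0,"ty": -0.0155,"tz": -0.036,"wx": -0.06,"wy": 0,"wz": 0,"grip": 0.0},{"tx": 0,"ty": -0.013,"tz": -0.037,"wx": -0.06,"wy": 0,"wz": 0,"grip": 0.0},{"tx": 0,"ty": -0.011,"tz": -0.038,"wx": -0.06,"wy": 0,"wz": 0,"grip": 0.0},{"tx": 0,"ty": -0.009,"tz": -0.038,"wx": -0.06,"wy": 0,"wz": 0,"grip": 0.0},{"tx": 0,"ty": -0.006,"tz": -0.038,"wx": -0.06,"wy": 0,"wz": 0,"grip": 0.0}]'

```text
t: 0.98
position: [0.4126, -0.2463, 0.2334]
eef_rot: [-0.384, 1.563, -2.527]
force: [1.2, -0.6, 0.4]
gripper_width: 0.0238
```

```bash
python3 g.py .57 .06 .2 -.035
```

```text
t 0.98 pos [ 0.4126 -0.2463  0.2334] yaw -0.572 F [ 1.2 -0.6  0.4] T [-0.02 -0.09 -0.05] grip 0.0238
shift [ 0.0311 -0.0333 -0.343 ] turn [-0.537  0.006  0.005]
```

Call:
arm_command --steps '[{"tx": 0.002,"ty": -0.004,"tz": -0.038,"wx": -0.06,"wy": 0,"wz": 0,"grip": 0.0},{"tx": 0.002,"ty": -0.001,"tz": -0.038,"wx": -0.06,"wy": 0,"wz": 0,"grip": 0.0},{"tx": 0.002,"ty": 0.001,"tz": -0.038,"wx": -0.06,"wy": 0,"wz": 0,"grip": 0.0},{"tx": 0.002,"ty": 0.003,"tz": -0.038,"wx": -0.06,"wy": 0,"wz": 0,"grip": 0.0},{"tx": 0.002,"ty": 0.005,"tz": -0.038,"wx": -0.06,"wy": 0,"wz": 0,"grip": 0.0}]'

```text
t: 1.4
position: [0.5009, -0.0673, 0.222]
eef_rot: [-0.574, 1.563, -2.402]
force: [0.0, -0.6, 0.4]
gripper_width: 0.0005
```

```bash
python3 g.py .57 .06 .2 -.035
```

```text
t 1.4 pos [ 0.5009 -0.0673  0.222 ] yaw -0.257 F [ 0.  -0.6  0.4] T [-0.07 -0.12  0.01] grip 0.0005
shift [ 0.0208  0.0346 -0.1409] turn [-0.222  0.006  0.005]
```

Call:
arm_command --steps '[{"tx": 0.0,"ty": 0.009,"tz": -0.03,"wx": -0.06,"wy": 0,"wz": 0,"grip": 0.0},{"tx": 0.0,"ty": 0.009,"tz": -0.03,"wx": -0.06,"wy": 0,"wz": 0,"grip": 0.0},{"tx": 0.0,"ty": 0.01,"tz": -0.03,"wx": -0.06,"wy": 0,"wz": 0,"grip": 0.0},{"tx": 0.0,"ty": 0.01,"tz": -0.02,"wx": -0.04,"wy": 0.0,"wz": 0,"grip": 0.0},{"tx": 0.0,"ty": 0,"tz": 0,"wx": 0,"wy": 0,"wz": 0,"grip": 0.0}]'

```text
t: 1.82
position: [0.5608, 0.052, 0.2203]
eef_rot: [-1.982, 1.566, 2.72]
force: [-0.2, 0.3, 0.7]
gripper_width: 0.0008
```

```bash
python3 g.py .57 .06 .2 -.035; python3 - <<'E'
from plant import eyes
import cv2,pickle
c=eyes.camera_info("wrist");im=eyes.read_camera("wrist");cv2.imwrite("pics/w1.png",im);pickle.dump(c,open("w1.pkl","wb"))
cv2.imwrite("pics/top1.png",eyes.read_camera("top"))
E
```

```text
t 1.82 pos [0.5608 0.052  0.2203] yaw -0.01 F [-0.2  0.3  0.7] T [ 0.01 -0.11  0.01] grip 0.0008
shift [ 0.0203  0.0092 -0.0081] turn [ 0.025 -0.002  0.004]
```

View pics/w1.png

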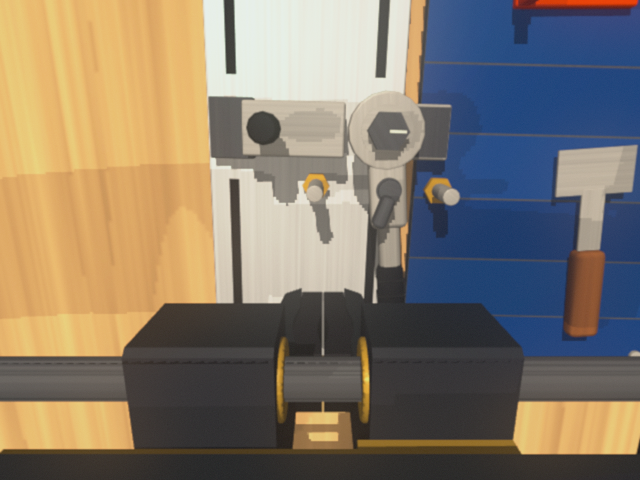

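```bash
python3 - <<'E'
import pickle
from h import *
c=pickle.load(open("w1.pkl","rb"))
for n,uv,z in(('bolt',(389,130),.083),('head',(387,130),.074),('pivot',(389,189),.078),('tabend',(379,222),.09),('tabroot',(386,198),.09),('handle240',(389,245),.0715),('h290',(391,288),.0715),('scr-',(314,193),.073),('scr+',(453,197),.073),('knob',(263,127),.082),('scraper',(574,330),.05)):
    print(n,plane(c,uv,z).round(4))
E
```

```text
bolt [0.603  0.1192 0.083 ]
head [0.603  0.1193 0.074 ]
pivot [0.6049 0.0803 0.078 ]
tabend [0.5971 0.0598 0.09  ]
tabroot [0.6013 0.0759 0.09  ]
handle240 [0.6072 0.0388 0.0715]
h290 [0.6097 0.0057 0.0715]
scr- [0.5534 0.0773 0.073 ]
scr+ [0.6506 0.0736 0.073 ]
knob [0.521  0.1219 0.082 ]
scraper [ 0.7644 -0.0403  0.05  ]
```

Call:
arm_command --steps '[{"tx": 0.03,"ty": 0,"tz": 0,"wx": 0,"wy": 0,"wz": 0,"grip": 0.0},{"tx": 0.03,"ty": 0,"tz": 0,"wx": 0,"wy": 0,"wz": 0,"grip": 0.0},{"tx": 0.03,"ty": 0,"tz": 0,"wx": 0,"wy": 0,"wz": 0,"grip": 0.0},{"tx": 0.03,"ty": 0,"tz": 0,"wx": 0,"wy": 0.0,"wz": 0,"grip": 0.0},{"tx": 0.01,"ty": 0,"tz": 0,"wx": 0,"wy": 0,"wz": 0,"grip": 0.0}]'

```text
t: 2.33
position: [0.5588, 0.0359, 0.0891]
eef_rot: [-0.09, 1.561, -1.691]
force: [0.1, -0.0, -0.8]
gripper_width: 0.0003
```

```bash
python3 g.py .575 .054 .08 0
```

```text
t 2.33 pos [0.5588 0.0359 0.0891] yaw -0.031 F [ 0.1 -0.  -0.8] T [-0.05 -0.1  -0.03] grip 0.0003
shift [ 0.0089  0.0156 -0.0187] turn [-0.031  0.009  0.001]
```

Call:
arm_command --steps '[{"tx": 0.004,"ty": 0,"tz": -0.01,"wx": 0,"wy": 0.009,"wz": 0,"grip": 0.0},{"tx": 0.005,"ty": 0.003,"tz": -0.009,"wx": 0,"wy": 0,"wz": 0,"grip": 0.0},{"tx": 0,"ty": 0,"tz": 0,"wx": 0,"wy": 0,"wz": 0,"grip": 0.0}]'

```text
t: 2.58
position: [0.5607, 0.0514, 0.0785]
eef_rot: [-0.999, 1.564, -2.607]
force: [0.9, 0.1, 0.5]
gripper_width: 0.0004
```

```bash
python3 g.py .575 .054 .08 0
```

```text
t 2.58 pos [0.5607 0.0514 0.0785] yaw -0.038 F [0.9 0.1 0.5] T [-0.02 -0.07  0.01] grip 0.0004
shift [-0.0015  0.0142 -0.0031] turn [-0.038  0.003  0.006]
```

Call:
arm_command --steps '[{"tx": -0.001,"ty": 0.004,"tz": -0.002,"wx": 0,"wy": 0,"wz": 0,"grip": 0.0},{"tx": 0,"ty": 0.004,"tz": 0,"wx": 0,"wy": 0,"wz": 0,"grip": 0.0},{"tx": 0,"ty": 0.004,"tz": 0,"wx": 0,"wy": 0,"wz": 0,"grip": 0.0},{"tx": 0,"ty": 0.004,"tz": 0,"wx": 0,"wy": 0,"wz": 0,"grip": 0.0}]'

```text
t: 2.92
position: [0.5804, 0.0544, 0.084]
eef_rot: [0.412, 1.569, -1.195]
force: [-2.7, 0.6, -1.1]
gripper_width: 0.0005
```

```bash
python3 g.py .575 .054 .08 0; python3 - <<'E'
from plant import eyes
import cv2,pickle
c=eyes.camera_info("wrist");im=eyes.read_camera("wrist");cv2.imwrite("pics/w2.png",im)
E
```

```text
t 2.92 pos [0.5804 0.0544 0.084 ] yaw -0.036 F [-2.7  0.6 -1.1] T [-0.02  0.58 -0.01] grip 0.0005
shift [ 0.004  -0.0054  0.0006] turn [-0.036  0.002 -0.001]
```

View pics/w2.png

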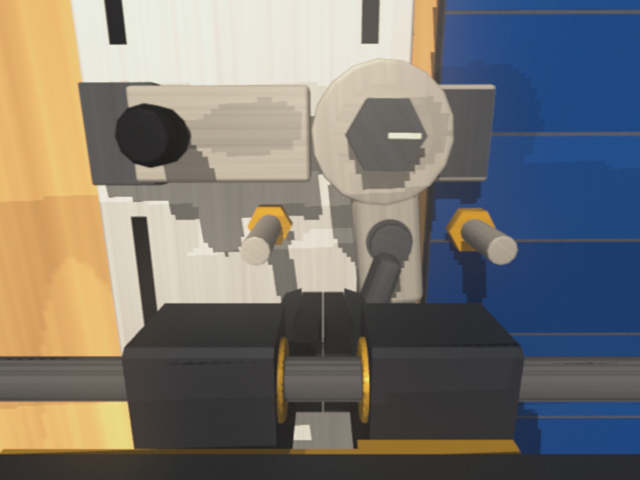

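Call:
arm_command --steps '[{"tx": 0.003,"ty": 0.005,"tz": 0,"wx": 0,"wy": 0,"wz": 0,"grip": 0.0},{"tx": 0.002,"ty": 0.005,"tz": 0,"wx": 0,"wy": 0,"wz": 0,"grip": 0.0},{"tx": 0,"ty": 0.005,"tz": 0,"wx": 0,"wy": 0,"wz": 0,"grip": 0.0}]'

```text
t: 3.22
position: [0.594, 0.0525, 0.0791]
eef_rot: [-0.737, 1.565, -2.345]
force: [-4.2, 0.6, 2.0]
gripper_width: 0.0001
```

```bash
python3 g.py .575 .054 .08 0; python3 - <<'E'
from plant import eyes
import cv2,pickle
c=eyes.camera_info("wrist");im=eyes.read_camera("wrist");cv2.imwrite("pics/w3.png",im)
E
```

```text
t 3.22 pos [0.594  0.0525 0.0791] yaw -0.037 F [-4.2  0.6  2. ] T [-0.03  0.67  0.01] grip 0.0001
shift [-0.0008 -0.0191 -0.0008] turn [-0.037  0.005  0.004]
```

View pics/w3.png

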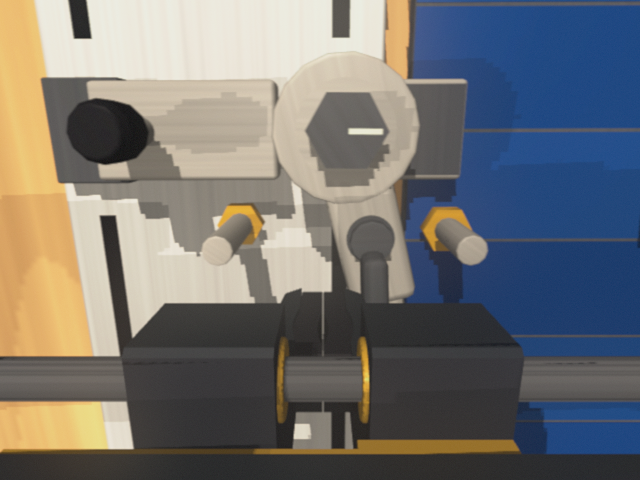

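Call:
arm_command --steps '[{"tx": 0.0,"ty": 0.006,"tz": -0.001,"wx": -0.03,"wy": 0,"wz": 0,"grip": 0.0},{"tx": 0.0,"ty": 0.006,"tz": 0,"wx": -0.03,"wy": 0,"wz": 0,"grip": 0.0},{"tx": 0,"ty": 0.006,"tz": 0,"wx": -0.03,"wy": 0,"wz": 0,"grip": 0.0}]'

```text
t: 3.52
position: [0.6105, 0.0521, 0.0781]
eef_rot: [-1.039, 1.558, -2.554]
force: [-2.4, -0.6, 0.2]
gripper_width: 0.0004
```

```bash
python3 g.py .575 .054 .08 0; python3 - <<'E'
from plant import eyes
import cv2,pickle
c=eyes.camera_info("wrist");im=eyes.read_camera("wrist");cv2.imwrite("pics/w4.png",im)
E
```

```text
t 3.52 pos [0.6105 0.0521 0.0781] yaw 0.055 F [-2.4 -0.6  0.2] T [0.03 0.64 0.05] grip 0.0004
shift [-0.0016 -0.0354 -0.0038] turn [0.055 0.007 0.011]
```

View pics/w4.png

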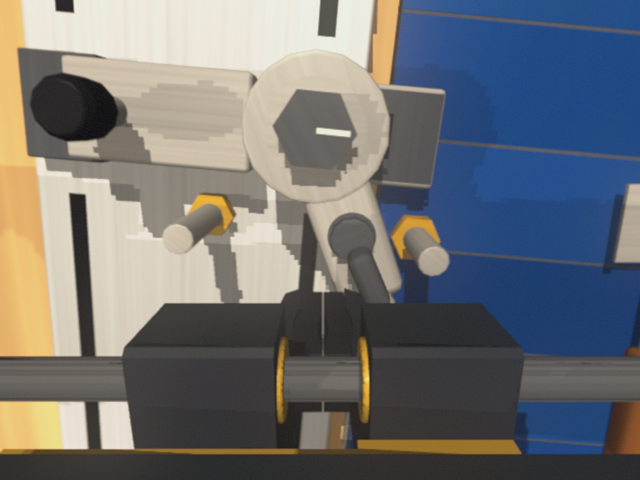

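Call:
arm_command --steps '[{"tx": 0.0,"ty": 0.005,"tz": -0.001,"wx": -0.06,"wy": 0,"wz": 0,"grip": 0.0},{"tx": 0.0,"ty": 0.005,"tz": -0.001,"wx": -0.06,"wy": 0,"wz": 0,"grip": 0.0},{"tx": 0,"ty": 0.005,"tz": -0.001,"wx": -0.06,"wy": 0,"wz": 0,"grip": 0.0}]'

```text
t: 3.82
position: [0.6246, 0.0542, 0.0769]
eef_rot: [-1.146, 1.553, -2.477]
force: [-3.4, -2.8, 1.0]
gripper_width: 0.0004
```

```bash
python3 g.py .575 .054 .08 0; python3 - <<'E'
from plant import eyes
import cv2,pickle
c=eyes.camera_info("wrist");im=eyes.read_camera("wrist");cv2.imwrite("pics/w5.png",im)
E
```

```text
t 3.82 pos [0.6246 0.0542 0.0769] yaw 0.239 F [-3.4 -2.8  1. ] T [-0.31  0.75  0.05] grip 0.0004
shift [-0.0024 -0.0483 -0.0116] turn [0.239 0.009 0.015]
```

View pics/w5.png

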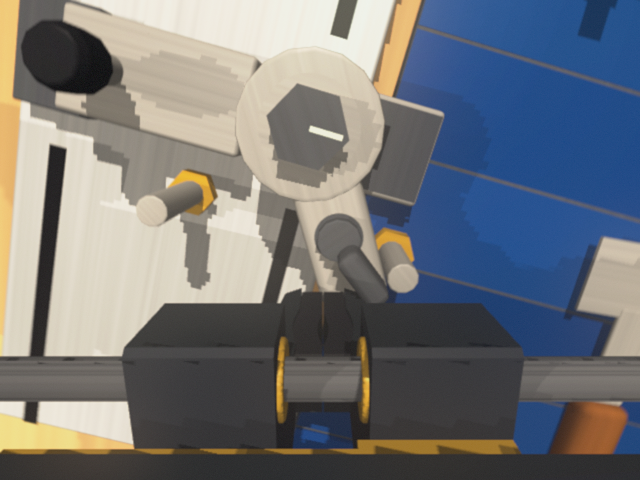

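Call:
arm_command --steps '[{"tx": -0.001,"ty": 0.004,"tz": -0.001,"wx": -0.05,"wy": 0,"wz": 0,"grip": 0.0},{"tx": -0.001,"ty": 0.004,"tz": -0.001,"wx": -0.05,"wy": 0,"wz": 0,"grip": 0.0}]'

```text
t: 4.03
position: [0.6292, 0.055, 0.077]
eef_rot: [-1.263, 1.544, -2.493]
force: [-6.3, -4.2, 0.5]
gripper_width: 0.0007
```

```bash
python3 g.py .575 .054 .08 0; python3 - <<'E'
from plant import eyes
import cv2,pickle
c=eyes.camera_info("wrist");im=eyes.read_camera("wrist");cv2.imwrite("pics/w6.png",im)
E
```

```text
t 4.03 pos [0.6292 0.055  0.077 ] yaw 0.34 F [-6.3 -4.2  0.5] T [-0.67  1.    0.04] grip 0.0007
shift [-0.0019 -0.0515 -0.0171] turn [0.34  0.012 0.024]
```

View pics/w6.png

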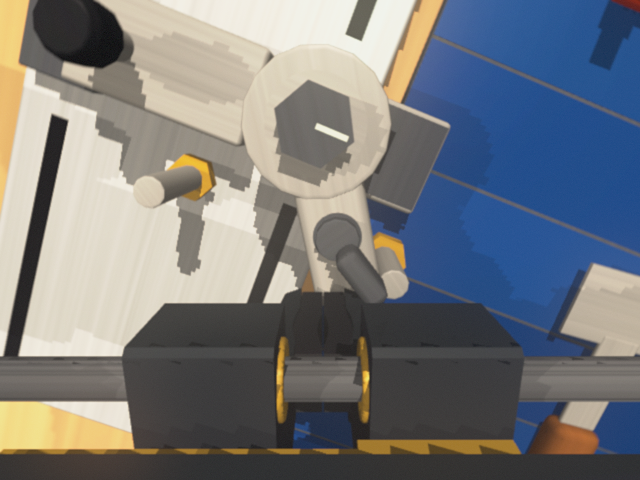

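```bash
python3 - <<'E'
from plant import eyes
from h import *
c=eyes.camera_info("wrist")
b=np.array([.6035,.1192]);g=lambda uv,z:plane(c,uv,z)[:2]
print('head',g((316,121),.074))
p=g((338,235),.078);e=g((373,292),.09);e2=g((348,256),.09)
ang=lambda d:np.arctan2(d[1],d[0])+np.pi/2
h=ang(p-g((316,121),.074))
print('pivot',p,'ratchet',h+.035,'lever',ang(e-p)-h,ang(e-e2)-h)
E
```

```text
head [0.60293796 0.11991117]
pivot [0.62327029 0.08608253] ratchet 0.5761831820596875 lever 0.4180678438723149 0.4011273045396673
```

Call:
arm_command --steps '[{"tx": -0.001,"ty": 0.005,"tz": -0.002,"wx": -0.03,"wy": 0,"wz": 0,"grip": 0.0}]'

```text
t: 4.17
position: [0.631, 0.0556, 0.0768]
eef_rot: [-1.284, 1.537, -2.485]
force: [-6.9, -5.3, 4.0]
gripper_width: 0.0003
```

```bash
python3 g.py .575 .054 .08 0
```

```text
t 4.17 pos [0.631  0.0556 0.0768] yaw 0.37 F [-6.9 -5.3  4. ] T [-0.91  1.18  0.03] grip 0.0003
shift [-0.0016 -0.0529 -0.0187] turn [0.37  0.015 0.03 ]
```

Call:
arm_command --steps '[{"tx": -0.001,"ty": 0.006,"tz": -0.001,"wx": -0.02,"wy": 0,"wz": 0,"grip": 0.0}]'

```text
t: 4.25
position: [0.6334, 0.0561, 0.0767]
eef_rot: [-1.308, 1.529, -2.491]
force: [-9.1, -5.0, 2.4]
gripper_width: 0.0001
```

```bash
python3 g.py .575 .054 .08 0; python3 - <<'E'
from plant import eyes
import cv2,pickle
c=eyes.camera_info("wrist");im=eyes.read_camera("wrist");cv2.imwrite("pics/w7.png",im)
pickle.dump(c,open("w7.pkl","wb"))
E
```

```text
t 4.25 pos [0.6334 0.0561 0.0767] yaw 0.388 F [-9.1 -5.   2.4] T [-0.91  1.9   0.09] grip 0.0001
shift [-0.0013 -0.055  -0.0202] turn [0.388 0.018 0.038]
```

View pics/w7.png

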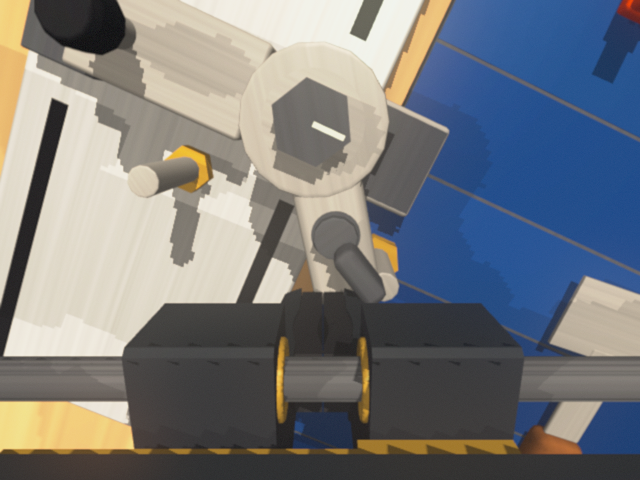

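```bash
python3 - <<'E'
import pickle
from h import *
c=pickle.load(open("w7.pkl","rb"))
g=lambda uv,z:plane(c,uv,z)[:2]
p=g((337,233),.078);e=g((372,291),.09);e2=g((346,253),.09)
ang=lambda d:np.arctan2(d[1],d[0])+np.pi/2
for b in(g((314,118),.074),np.array([.6035,.1192])):
  h=ang(p-b);print('pivot',p,'ratchet',h+.035,'lever',ang(e-p)-h,ang(e-e2)-h)
m=g((344,137),.083)-g((313,124),.083);print('mark',np.arctan2(m[1],m[0])+.035)
c=pickle.load(open("w1.pkl","rb"))
m=g((407,131),.083)-g((390,130),.083);print('mark0',np.arctan2(m[1],m[0])+.035)
E
```

```text
pivot [0.62514799 0.08749508] ratchet 0.6302542387754342 lever 0.409488733655481 0.38722945865248026
pivot [0.62514799 0.08749508] ratchet 0.6340860419256685 lever 0.40565693050524665 0.3833976555022459
mark 0.040098173391746796
mark0 -0.03103058828172045
```

Call:
arm_command --steps '[{"tx": 0,"ty": -0.02,"tz": 0,"wx": 0,"wy": 0.018,"wz": 0.038,"grip": 0.0},{"tx": -0.04,"ty": -0.01,"tz": 0.03,"wx": 0,"wy": 0,"wz": 0,"grip": 0.0},{"tx": -0.04,"ty": 0,"tz": 0.035,"wx": 0,"wy": 0,"wz": 0,"grip": 0.0},{"tx": 0,"ty": 0,"tz": 0.03,"wx": 0,"wy": 0,"wz": 0,"grip": 0.0},{"tx": 0,"ty": 0,"tz": 0,"wx": 0,"wy": 0,"wz": 0,"grip": 0.0}]'

```text
t: 4.72
position: [0.6366, -0.0393, 0.1463]
eef_rot: [-2.506, 1.558, 2.594]
force: [-0.2, -0.9, -0.6]
gripper_width: 0.0004
```

```bash
python3 g.py .575 .054 .08 0; python3 - <<'E'
from plant import eyes
import cv2,pickle
c=eyes.camera_info("wrist");im=eyes.read_camera("wrist");cv2.imwrite("pics/w8.png",im)
pickle.dump(c,open("w8.pkl","wb"))
E
```

```text
t 4.72 pos [ 0.6366 -0.0393  0.1463] yaw 0.387 F [-0.2 -0.9 -0.6] T [-0.13 -0.07 -0.01] grip 0.0004
shift [ 0.0675 -0.0213 -0.109 ] turn [ 0.387 -0.009  0.009]
```

View pics/w8.png

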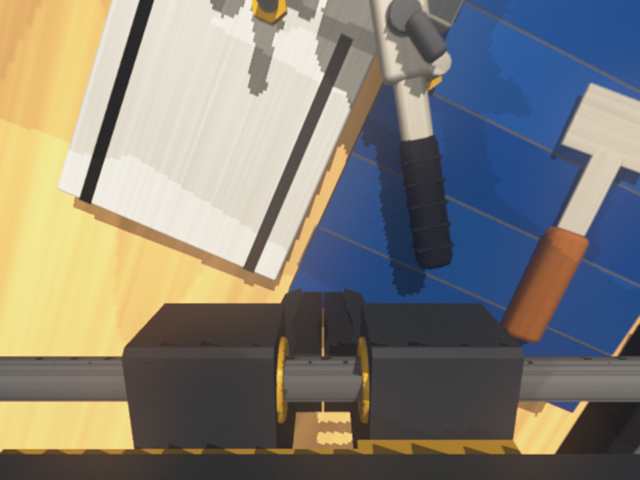

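```bash
python3 - <<'E'
import pickle
from h import *
c=pickle.load(open("w8.pkl","rb"))
g=lambda uv,z:plane(c,uv,z)[:2]
ang=lambda d:np.arctan2(d[1],d[0])+np.pi/2
b=np.array([.6035,.1192])
gs=g((418,140),.0715);ge=g((435,264),.0715);p=g((404,16),.078);e=g((440,53),.09)
print(gs,ge,np.hypot(*(ge-b)),np.hypot(*(gs-b)),ang(ge-b)+.035,ang(gs-b)+.035,'p',p,np.hypot(*(p-b)),'lever',ang(e-p)-ang(gs-b), ang(e-g((418,26),.09))-ang(gs-b))
E
```

```text
[0.65632191 0.03717957] [ 0.69334895 -0.01898795] 0.16482943578577655 0.09755770403875308 0.6115114553531885 0.6071522338623947 p [0.62510783 0.08456341] 0.04082390878776192 lever 0.5012968697490888 0.5743305907480184
```

```bash
python3 g.py .6715 .0142 .09 .575
```

```text
t 4.77 pos [ 0.6367 -0.0356  0.1471] yaw 0.39 F [0.4 0.6 0.4] T [-0.04 -0.11 -0.04] grip 0.0004
shift [ 0.0572  0.0514 -0.0322] turn [-0.185 -0.013  0.004]
```

Call:
arm_command --steps '[{"tx": 0,"ty": 0.014,"tz": -0.008,"wx": -0.06,"wy": -0.013,"wz": 0.004,"grip": 0.05},{"tx": 0,"ty": 0.014,"tz": -0.01,"wx": -0.06,"wy": 0,"wz": 0,"grip": 0.05},{"tx": 0.0,"ty": 0.012,"tz": -0.012,"wx": -0.06,"wy": 0,"wz": 0,"grip": 0.05},{"tx": 0,"ty": 0.008,"tz": -0.01,"wx": 0,"wy": 0,"wz": 0,"grip": 0.05},{"tx": 0,"ty": 0,"tz": 0,"wx": 0,"wy": 0,"wz": 0,"grip": 0.05}]'

```text
t: 5.18
position: [0.6639, 0.0249, 0.1462]
eef_rot: [1.503, 1.564, 0.497]
force: [0.2, 0.6, 0.2]
gripper_width: 0.0319
```

```bash
python3 g.py .6715 .0142 .052 .575
```

```text
t 5.18 pos [0.6639 0.0249 0.1462] yaw 0.566 F [0.2 0.6 0.2] T [ 0.05 -0.11  0.01] grip 0.0319
shift [0.0942 0.     0.0131] turn [-0.009  0.001 -0.007]
```

Call:
arm_command --steps '[{"tx": 0.01,"ty": 0,"tz": 0.007,"wx": 0,"wy": 0,"wz": 0,"grip": 0.05},{"tx": 0.01,"ty": 0,"tz": 0.004,"wx": 0,"wy": 0,"wz": 0,"grip": 0.05},{"tx": 0.01,"ty": 0,"tz": 0.002,"wx": 0,"wy": 0,"wz": 0,"grip": 0.05},{"tx": 0.01,"ty": 0,"tz": 0,"wx": 0,"wy": 0,"wz": 0,"grip": 0.05},{"tx": 0.01,"ty": 0,"tz": 0,"wx": 0,"wy": 0,"wz": 0,"grip": 0.05}]'

```text
t: 5.6
position: [0.672, 0.0118, 0.092]
eef_rot: [1.169, 1.563, 0.159]
force: [-0.8, -0.0, -0.0]
gripper_width: 0.05
```

```bash
python3 g.py .6715 .0142 .052 .575; python3 - <<'E'
from plant import eyes
import cv2,pickle
c=eyes.camera_info("wrist");im=eyes.read_camera("wrist");cv2.imwrite("pics/w9.png",im)
pickle.dump(c,open("w9.pkl","wb"))
E
```

```text
t 5.6 pos [0.672  0.0118 0.092 ] yaw 0.56 F [-0.8 -0.  -0. ] T [-0.   -0.09  0.  ] grip 0.05
shift [ 0.04    0.0006 -0.0024] turn [-0.015  0.003 -0.007]
```

View pics/w9.png

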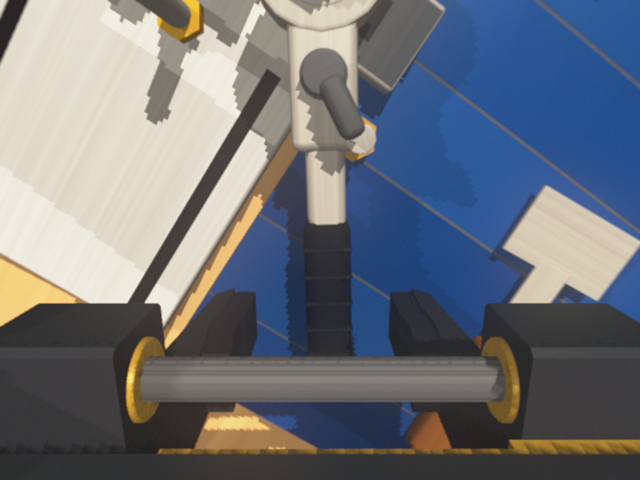

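Call:
arm_command --steps '[{"tx": 0.01,"ty": 0,"tz": -0.001,"wx": 0,"wy": 0,"wz": 0,"grip": 0.05},{"tx": 0.01,"ty": 0,"tz": -0.001,"wx": 0,"wy": 0,"wz": 0,"grip": 0.05},{"tx": 0.01,"ty": 0,"tz": 0,"wx": 0,"wy": 0,"wz": 0,"grip": 0.05},{"tx": 0.008,"ty": 0,"tz": 0,"wx": 0,"wy": 0,"wz": 0,"grip": 0.05}]'

```text
t: 5.98
position: [0.669, 0.0117, 0.0475]
eef_rot: [1.003, 1.567, -0.009]
force: [0.5, -0.9, 0.5]
gripper_width: 0.0502
```

```bash
python3 g.py .6715 .0142 .052 .575; python3 - <<'E'
import pickle
from h import *
c=pickle.load(open("w9.pkl","rb"))
g=lambda uv,z:plane(c,uv,z)[:2]
ang=lambda d:np.arctan2(d[1],d[0])+np.pi/2
b=np.array([.6035,.1192])
p=g((323,71),.078);e=g((353,129),.09);gs=g((328,225),.0715)
print('ratchet',ang(gs-b)+.035,'lever',ang(e-p)-ang(gs-b),ang(e-g((330,84),.09))-ang(gs-b))
E
```

```text
t 5.98 pos [0.669  0.0117 0.0475] yaw 0.558 F [ 0.5 -0.9  0.5] T [ 0.01 -0.09  0.01] grip 0.0502
shift [-0.0045  0.0034 -0.0008] turn [-0.017  0.002 -0.003]
ratchet 0.6198356322450163 lever 0.4456315787243593 0.4784201835618679
```

Call:
arm_command --steps '[{"tx": -0.002,"ty": -0.0125,"tz": -0.001,"wx": 0.1,"wy": 0,"wz": 0,"grip": 0.05},{"tx": -0.002,"ty": -0.0125,"tz": -0.001,"wx": 0.1,"wy": 0,"wz": 0,"grip": 0.05},{"tx": 0,"ty": -0.0125,"tz": -0.001,"wx": 0.1,"wy": 0,"wz": 0,"grip": 0.05},{"tx": 0,"ty": -0.0125,"tz": -0.001,"wx": 0.1,"wy": 0,"wz": 0,"grip": 0.05}]'

```text
t: 6.32
position: [0.6247, -0.0019, 0.0473]
eef_rot: [1.963, 1.559, 0.536]
force: [4.0, 0.8, -0.3]
gripper_width: 0.05
```

```bash
cat > p.py <<'E'
import sys
from plant import r
from h import *
o=r.get_obs();b=np.array([.6035,.1192]);d=o['position'][:2]-b
R=R_of(o);F=R.inv().apply(o['force'])
print('t %.2f z %.3f R %.3f tcp rig angle %.3f tool rig yaw %.3f'%(o['t'],o['position'][2],np.hypot(*d),np.arctan2(d[1],d[0])+np.pi/2+.035,yaw(o)+.035),'Ftool',F.round(1),'T',o['ft_torque'].round(2),'tilt',goto(o,[0,0,0],yaw(o))[1].round(3))
E
python3 p.py
```

```text
t 6.32 z 0.047 R 0.123 tcp rig angle 0.208 tool rig yaw 0.178 Ftool [ 0.4  4.1 -0.2] T [ 0.11 -0.89  0.02] tilt [ 0.    -0.005 -0.011]
```

Call:
arm_command --steps '[{"tx": -0.002,"ty": -0.0125,"tz": 0,"wx": 0.09,"wy": 0,"wz": 0,"grip": 0.05},{"tx": -0.002,"ty": -0.0125,"tz": 0,"wx": 0.1,"wy": 0,"wz": 0,"grip": 0.05},{"tx": 0,"ty": -0.0125,"tz": 0,"wx": 0.1,"wy": 0,"wz": 0,"grip": 0.05},{"tx": 0,"ty": -0.0125,"tz": -0.001,"wx": 0.1,"wy": 0,"wz": 0,"grip": 0.05}]'

```text
t: 6.65
position: [0.5801, -0.0005, 0.0509]
eef_rot: [2.198, 1.544, 0.359]
force: [5.4, -2.9, -2.9]
gripper_width: 0.0502
```

```bash
python3 p.py
```

```text
t 6.65 z 0.051 R 0.122 tcp rig angle -0.158 tool rig yaw -0.234 Ftool [3.  5.9 1.4] T [-0.52 -0.9  -0.02] tilt [ 0.    -0.016 -0.022]
```

Call:
arm_command --steps '[{"tx": 0,"ty": -0.0125,"tz": 0,"wx": 0.08,"wy": -0.016,"wz": -0.022,"grip": 0.05},{"tx": 0,"ty": -0.0125,"tz": 0,"wx": 0.08,"wy": 0,"wz": 0,"grip": 0.05},{"tx": 0,"ty": -0.0125,"tz": 0,"wx": 0.08,"wy": 0,"wz": 0,"grip": 0.05}]'

```text
t: 6.9
position: [0.5485, 0.0111, 0.0511]
eef_rot: [2.048, 1.562, -0.047]
force: [1.8, -2.2, -1.0]
gripper_width: 0.0503
```

```bash
python3 p.py;  python3 - <<'E'
from plant import eyes
import cv2,pickle
c=eyes.camera_info("wrist");im=eyes.read_camera("wrist");cv2.imwrite("pics/w10.png",im)
pickle.dump(c,open("w10.pkl","wb"))
E
```

```text
t 6.90 z 0.051 R 0.121 tcp rig angle -0.435 tool rig yaw -0.489 Ftool [1.1 2.6 1. ] T [-0.58 -0.43 -0.05] tilt [ 0.    -0.004 -0.008]
```

View pics/w10.png

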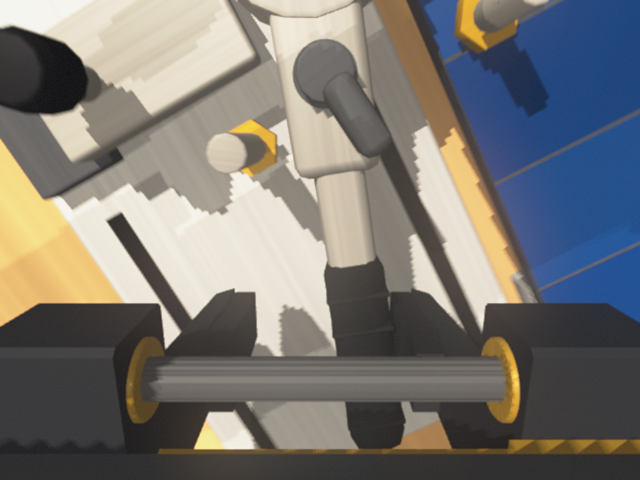

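Call:
arm_command --steps '[{"tx": 0,"ty": -0.0125,"tz": 0,"wx": 0.08,"wy": 0,"wz": 0,"grip": 0.05},{"tx": 0,"ty": -0.0125,"tz": 0,"wx": 0.08,"wy": 0,"wz": 0,"grip": 0.05}]'

```text
t: 7.12
position: [0.5287, 0.0237, 0.0509]
eef_rot: [2.105, 1.558, -0.156]
force: [0.6, -0.9, 1.2]
gripper_width: 0.05
```

```bash
python3 p.py;  python3 - <<'E'
from plant import eyes
import cv2,pickle
c=eyes.camera_info("wrist");im=eyes.read_camera("wrist");cv2.imwrite("pics/w11.png",im)
pickle.dump(c,open("w11.pkl","wb"))
E
```

```text
t 7.12 z 0.051 R 0.121 tcp rig angle -0.629 tool rig yaw -0.655 Ftool [-1.2  1.   0.4] T [-0.25 -0.19 -0.02] tilt [ 0.    -0.007 -0.011]
```

View pics/w11.png

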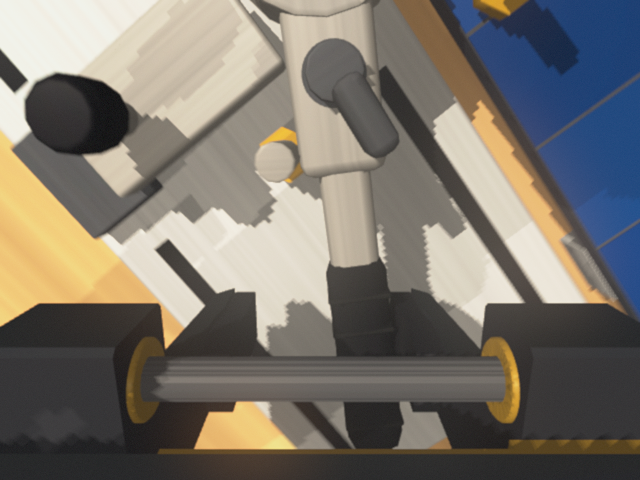

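Call:
arm_command --steps '[{"tx": 0,"ty": -0.007,"tz": 0.001,"wx": 0.04,"wy": 0,"wz": 0,"grip": 0.05}]'

```text
t: 7.25
position: [0.5219, 0.0292, 0.0507]
eef_rot: [2.199, 1.558, -0.101]
force: [1.4, -0.3, -0.1]
gripper_width: 0.0497
```

```bash
python3 p.py
```

```text
t 7.25 z 0.051 R 0.121 tcp rig angle -0.702 tool rig yaw -0.694 Ftool [ 0.1  1.2 -0.7] T [-0.09 -0.35  0.02] tilt [ 0.    -0.007 -0.01 ]
```

Call:
arm_command --steps '[{"tx": 0,"ty": 0.0125,"tz": -0.001,"wx": -0.1,"wy": -0.007,"wz": -0.01,"grip": 0.05},{"tx": 0,"ty": 0.0125,"tz": 0,"wx": -0.1,"wy": 0,"wz": 0,"grip": 0.05},{"tx": 0,"ty": 0.0125,"tz": 0,"wx": -0.1,"wy": 0,"wz": 0,"grip": 0.05},{"tx": 0,"ty": 0.0125,"tz": 0,"wx": -0.1,"wy": 0,"wz": 0,"grip": 0.05}]'

```text
t: 7.58
position: [0.5613, 0.0074, 0.0498]
eef_rot: [-1.282, 1.562, 3.14]
force: [-3.8, 3.3, 3.2]
gripper_width: 0.0498
```

```bash
python3 p.py
```

```text
t 7.58 z 0.050 R 0.119 tcp rig angle -0.326 tool rig yaw -0.256 Ftool [-3.1 -4.6 -2.1] T [ 0.52  0.75 -0.05] tilt [0.    0.003 0.009]
```

Call:
arm_command --steps '[{"tx": 0,"ty": 0.014,"tz": 0.001,"wx": -0.08,"wy": 0,"wz": 0,"grip": 0.05},{"tx": 0,"ty": 0.014,"tz": 0.001,"wx": -0.08,"wy": 0,"wz": 0,"grip": 0.05},{"tx": 0,"ty": 0.014,"tz": 0.001,"wx": -0.08,"wy": 0,"wz": 0,"grip": 0.05}]'

```text
t: 7.83
position: [0.5981, -0.0022, 0.0485]
eef_rot: [-1.652, 1.55, 3.035]
force: [-4.2, 3.2, 1.0]
gripper_width: 0.0497
```

```bash
python3 p.py
```

```text
t 7.83 z 0.049 R 0.122 tcp rig angle -0.010 tool rig yaw 0.010 Ftool [-0.9 -4.3 -3.1] T [ 0.48  0.64 -0.04] tilt [-0.    -0.002  0.021]
```

Call:
arm_command --steps '[{"tx": -0.001,"ty": 0.014,"tz": 0.001,"wx": -0.09,"wy": 0,"wz": 0.02,"grip": 0.05},{"tx": 0,"ty": 0.014,"tz": 0,"wx": -0.09,"wy": 0,"wz": 0,"grip": 0.05},{"tx": 0,"ty": 0.014,"tz": 0,"wx": -0.09,"wy": 0,"wz": 0,"grip": 0.05}]'

```text
t: 8.08
position: [0.6366, -0.0001, 0.0476]
eef_rot: [-2.125, 1.558, 2.855]
force: [-3.7, 0.1, 1.4]
gripper_width: 0.0498
```

```bash
python3 p.py;  python3 - <<'E'
from plant import eyes
import cv2,pickle
c=eyes.camera_info("wrist");im=eyes.read_camera("wrist");cv2.imwrite("pics/w12.png",im)
cv2.imwrite("pics/top12.png",cv2.resize(eyes.read_camera("top")[180:280,200:360],None,fx=4,fy=4,interpolation=2))
E
```

```text
t 8.08 z 0.048 R 0.124 tcp rig angle 0.306 tool rig yaw 0.302 Ftool [-1.4 -3.5 -1.1] T [ 0.17  0.68 -0.1 ] tilt [-0.    -0.007  0.011]
```

View pics/w12.png

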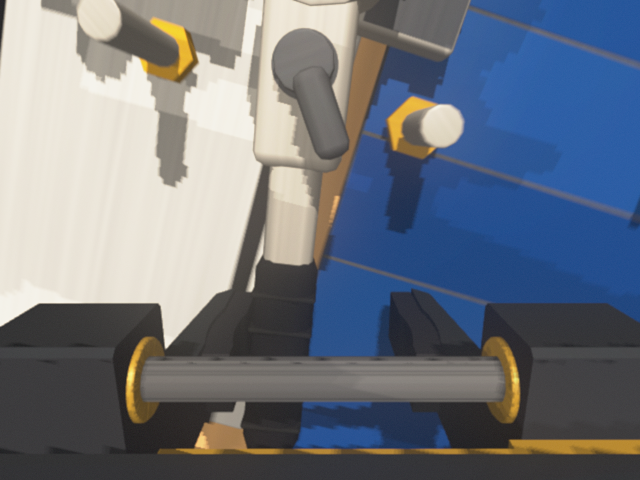

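View pics/top12.png

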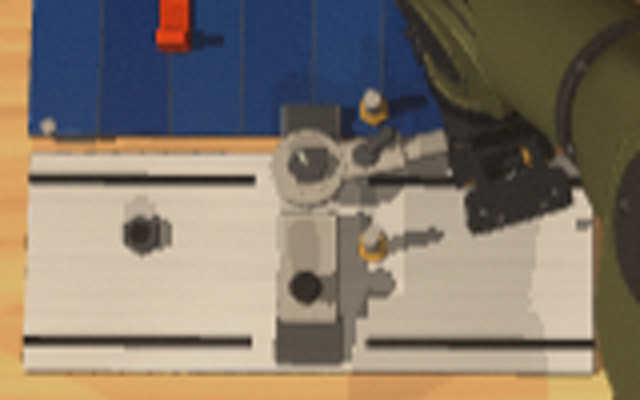

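```bash
python3 - <<'E'
from plant import eyes
from h import *
c=eyes.camera_info("wrist")
g=lambda uv,z:plane(c,uv,z)[:2]
ang=lambda d:np.arctan2(d[1],d[0])+np.pi/2
b=np.array([.6035,.1192])
p=g((305,61),.078);e=g((331,146),.09);gs=g((289,262),.0715)
print('ratchet',ang(gs-b)+.035,'p',p,ang(p-b)+.035,'lever',ang(e-p)-ang(gs-b),ang(e-g((315,72),.09))-ang(gs-b))
E
```

```text
ratchet 0.22070836658672985 p [0.61241676 0.07974798] 0.25728064527480765 lever 0.38178261262150737 0.2996225690775882
```

Call:
arm_command --steps '[{"tx": -0.001,"ty": 0.014,"tz": 0,"wx": -0.1,"wy": 0,"wz": 0.01,"grip": 0.05},{"tx": -0.001,"ty": 0.014,"tz": 0,"wx": -0.1,"wy": 0,"wz": 0,"grip": 0.05},{"tx": -0.001,"ty": 0.012,"tz": 0,"wx": -0.1,"wy": 0,"wz": 0,"grip": 0.05}]'

```text
t: 8.43
position: [0.669, 0.0127, 0.0477]
eef_rot: [-2.522, 1.557, 2.758]
force: [-2.2, 0.1, -1.0]
gripper_width: 0.0496
```

```bash
python3 p.py
```

```text
t 8.43 z 0.048 R 0.125 tcp rig angle 0.586 tool rig yaw 0.603 Ftool [ 1.  -1.8 -1.3] T [ 0.09  0.45 -0.05] tilt [-0.    -0.011  0.008]
```

Call:
arm_command --steps '[{"tx": 0,"ty": 0.01,"tz": 0,"wx": -0.06,"wy": 0,"wz": 0,"grip": 0.05}]'

```text
t: 8.52
position: [0.6764, 0.0174, 0.0471]
eef_rot: [-2.44, 1.555, 2.903]
force: [-2.1, -1.3, 2.3]
gripper_width: 0.0501
```

```bash
python3 p.py;  python3 - <<'E'
from plant import eyes
import cv2,pickle
c=eyes.camera_info("wrist");im=eyes.read_camera("wrist");cv2.imwrite("pics/w13.png",im);pickle.dump(c,open("w13.pkl","wb"))
cv2.imwrite("pics/top13.png",cv2.resize(eyes.read_camera("top")[200:260,250:330],None,fx=8,fy=8,interpolation=2))
E
```

```text
t 8.52 z 0.047 R 0.125 tcp rig angle 0.656 tool rig yaw 0.667 Ftool [-2.3 -2.5 -0.2] T [-0.36  0.52 -0.06] tilt [-0.    -0.012  0.01 ]
```

View pics/w13.png

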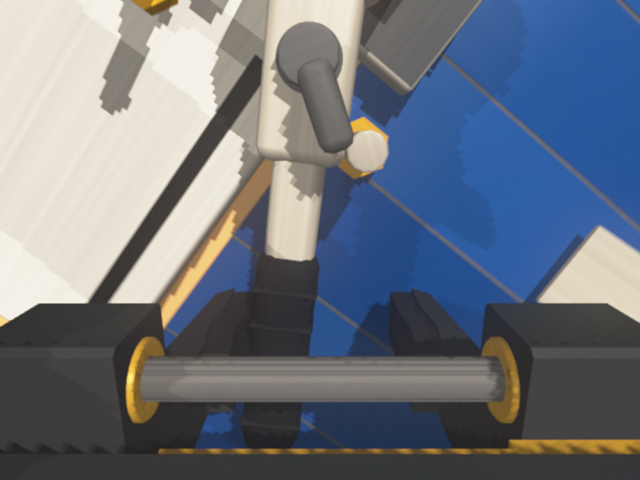

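View pics/top13.png

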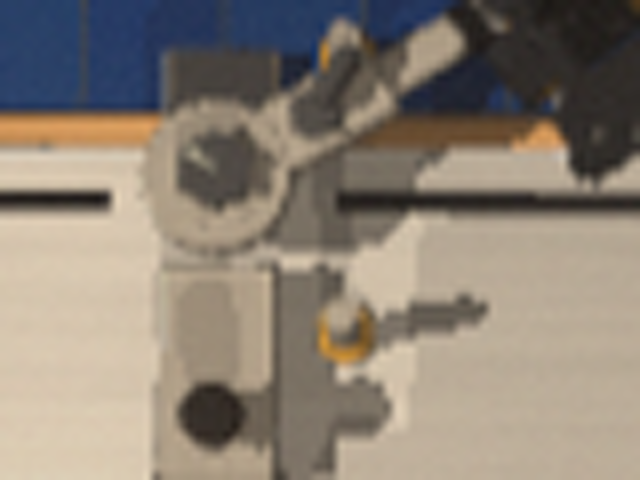

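Call:
arm_command --steps '[{"tx": -0.001,"ty": -0.0135,"tz": -0.001,"wx": 0.1,"wy": -0.012,"wz": 0.01,"grip": 0.05},{"tx": -0.001,"ty": -0.0135,"tz": -0.001,"wx": 0.1,"wy": 0,"wz": 0,"grip": 0.05},{"tx": 0,"ty": -0.0135,"tz": -0.001,"wx": 0.1,"wy": 0,"wz": 0,"grip": 0.05},{"tx": 0,"ty": -0.0135,"tz": -0.001,"wx": 0.1,"wy": 0,"wz": 0,"grip": 0.05},{"tx": 0,"ty": -0.0135,"tz": -0.001,"wx": 0.1,"wy": 0,"wz": 0,"grip": 0.05}]'

```text
t: 9.03
position: [0.6176, -0.0041, 0.0493]
eef_rot: [1.867, 1.551, 0.386]
force: [3.6, 1.7, -2.7]
gripper_width: 0.0504
```

```bash
python3 p.py
```

```text
t 9.03 z 0.049 R 0.124 tcp rig angle 0.149 tool rig yaw 0.124 Ftool [ 2.8  3.7 -1.3] T [ 0.26 -0.76  0.03] tilt [ 0.    -0.006 -0.019]
```

Call:
arm_command --steps '[{"tx": -0.001,"ty": -0.0135,"tz": -0.0005,"wx": 0.09,"wy": -0.006,"wz": -0.019,"grip": 0.05},{"tx": 0,"ty": -0.0135,"tz": 0,"wx": 0.09,"wy": 0,"wz": 0,"grip": 0.05},{"tx": 0,"ty": -0.0135,"tz": 0,"wx": 0.09,"wy": 0,"wz": 0,"grip": 0.05},{"tx": 0,"ty": -0.0135,"tz": 0,"wx": 0.09,"wy": 0,"wz": 0,"grip": 0.05},{"tx": 0,"ty": -0.0135,"tz": 0,"wx": 0.09,"wy": 0,"wz": 0,"grip": 0.05}]'

```text
t: 9.45
position: [0.5581, 0.0025, 0.053]
eef_rot: [2.201, 1.543, 0.226]
force: [3.4, 0.6, -2.7]
gripper_width: 0.0502
```

```bash
python3 p.py
```

```text
t 9.45 z 0.053 R 0.125 tcp rig angle -0.336 tool rig yaw -0.369 Ftool [ 2.8  2.9 -1.9] T [ 0.02 -0.69  0.07] tilt [ 0.    -0.017 -0.023]
```

Call:
arm_command --steps '[{"tx": 0.001,"ty": -0.0135,"tz": -0.0005,"wx": 0.08,"wy": -0.017,"wz": -0.023,"grip": 0.05},{"tx": 0.002,"ty": -0.0135,"tz": 0,"wx": 0.08,"wy": 0,"wz": 0,"grip": 0.05},{"tx": 0.001,"ty": -0.005,"tz": 0,"wx": 0.03,"wy": 0,"wz": 0,"grip": 0.05}]'

```text
t: 9.7
position: [0.5314, 0.0164, 0.0514]
eef_rot: [2.226, 1.56, 0.037]
force: [1.1, -1.2, 0.5]
gripper_width: 0.0501
```

```bash
python3 p.py
```

```text
t 9.70 z 0.051 R 0.126 tcp rig angle -0.577 tool rig yaw -0.584 Ftool [-0.5  1.6  0.3] T [-0.27 -0.22 -0.03] tilt [ 0.    -0.006 -0.008]
```

Call:
arm_command --steps '[{"tx": 0,"ty": 0.0135,"tz": 0,"wx": -0.09,"wy": 0,"wz": 0,"grip": 0.05},{"tx": 0,"ty": 0.0135,"tz": 0,"wx": -0.09,"wy": 0,"wz": 0,"grip": 0.05},{"tx": 0,"ty": 0.0135,"tz": 0,"wx": -0.09,"wy": 0,"wz": 0,"grip": 0.05},{"tx": 0,"ty": 0.0135,"tz": 0.0005,"wx": -0.09,"wy": 0,"wz": 0,"grip": 0.05}]'

```text
t: 10.03
position: [0.5743, -0.0064, 0.0535]
eef_rot: [1.891, 1.562, 0.068]
force: [-3.1, 3.4, -1.2]
gripper_width: 0.0497
```

```bash
python3 p.py
```

```text
t 10.03 z 0.053 R 0.129 tcp rig angle -0.193 tool rig yaw -0.217 Ftool [ 1.1 -3.9 -2.5] T [ 0.67  0.48 -0.1 ] tilt [ 0.    -0.003 -0.008]
```

Call:
arm_command --steps '[{"tx": 0.002,"ty": 0.0135,"tz": -0.002,"wx": -0.1,"wy": 0,"wz": 0,"grip": 0.05},{"tx": 0.001,"ty": 0.0135,"tz": -0.001,"wx": -0.1,"wy": 0,"wz": 0,"grip": 0.05},{"tx": 0.001,"ty": 0.0135,"tz": -0.001,"wx": -0.1,"wy": 0,"wz": 0,"grip": 0.05},{"tx": 0,"ty": 0.0135,"tz": -0.0005,"wx": -0.1,"wy": 0,"wz": 0,"grip": 0.05}]'

```text
t: 10.37
position: [0.6222, -0.009, 0.0503]
eef_rot: [-1.508, 1.569, -2.926]
force: [-3.5, 2.6, -0.6]
gripper_width: 0.0502
```

```bash
python3 p.py
```

```text
t 10.37 z 0.050 R 0.130 tcp rig angle 0.180 tool rig yaw 0.188 Ftool [ 0.6 -3.1 -3.1] T [ 0.5   0.61 -0.09] tilt [0.    0.    0.002]
```

Call:
arm_command --steps '[{"tx": 0,"ty": 0.0135,"tz": -0.002,"wx": -0.1,"wy": 0,"wz": 0,"grip": 0.05},{"tx": 0,"ty": 0.0135,"tz": -0.002,"wx": -0.1,"wy": 0,"wz": 0,"grip": 0.05},{"tx": 0,"ty": 0.0135,"tz": -0.001,"wx": -0.1,"wy": 0,"wz": 0,"grip": 0.05},{"tx": 0,"ty": 0.012,"tz": -0.001,"wx": -0.1,"wy": 0,"wz": 0,"grip": 0.05}]'

```text
t: 10.7
position: [0.6649, 0.0061, 0.0493]
eef_rot: [-1.565, 1.555, -2.579]
force: [-3.1, -0.6, 2.2]
gripper_width: 0.0501
```

```bash
python3 p.py;  python3 - <<'E'
from plant import eyes
import cv2,pickle
c=eyes.camera_info("wrist");im=eyes.read_camera("wrist");cv2.imwrite("pics/w14.png",im);pickle.dump(c,open("w14.pkl","wb"))
cv2.imwrite("pics/top14.png",cv2.resize(eyes.read_camera("top")[200:260,250:330],None,fx=8,fy=8,interpolation=2))
E
```

```text
t 10.70 z 0.049 R 0.129 tcp rig angle 0.533 tool rig yaw 0.592 Ftool [-2.1 -2.9 -1.1] T [-0.11  0.51 -0.  ] tilt [0.    0.    0.016]
```

View pics/top14.png

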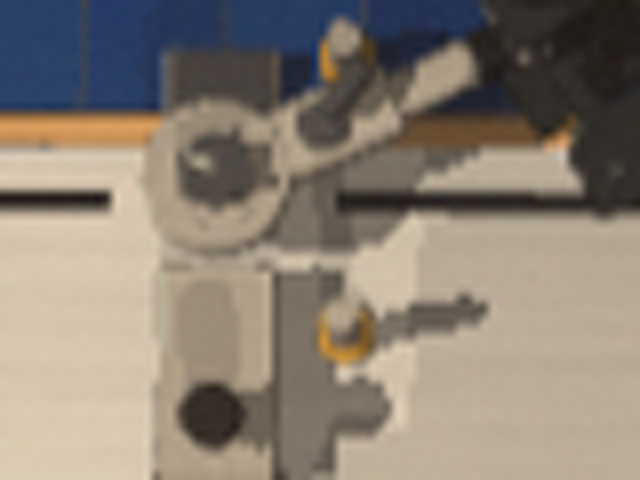

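Call:
arm_command --steps '[{"tx": 0,"ty": 0.0135,"tz": -0.002,"wx": -0.05,"wy": 0,"wz": 0.016,"grip": 0.05},{"tx": 0,"ty": 0.007,"tz": -0.001,"wx": -0.05,"wy": 0,"wz": 0,"grip": 0.05}]'

```text
t: 10.97
position: [0.679, 0.0162, 0.0484]
eef_rot: [-0.86, 1.567, -1.787]
force: [-3.0, -0.8, 1.6]
gripper_width: 0.0498
```

```bash
python3 p.py
```

```text
t 10.97 z 0.048 R 0.128 tcp rig angle 0.668 tool rig yaw 0.679 Ftool [-1.6 -2.9 -1.2] T [-0.16  0.49 -0.02] tilt [0.    0.003 0.003]
```

View pics/w14.png

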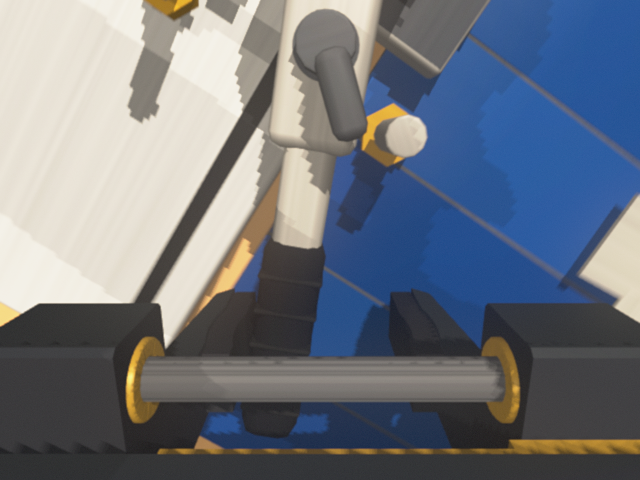

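Call:
arm_command --steps '[{"tx": -0.04,"ty": -0.002,"tz": 0,"wx": 0,"wy": 0,"wz": 0,"grip": 0.05},{"tx": -0.04,"ty": 0,"tz": -0.01,"wx": 0,"wy": 0,"wz": 0,"grip": 0.05},{"tx": -0.04,"ty": 0,"tz": -0.01,"wx": 0,"wy": 0,"wz": 0,"grip": 0.05},{"tx": 0,"ty": 0,"tz": 0,"wx": 0,"wy": 0,"wz": 0,"grip": 0.05}]'

```text
t: 11.3
position: [0.6614, 0.0303, 0.1662]
eef_rot: [-1.739, 1.561, -2.685]
force: [0.7, 0.7, 1.2]
gripper_width: 0.05
```

```bash
python3 p.py;  python3 - <<'E'
from plant import eyes
import cv2,pickle
c=eyes.camera_info("wrist");im=eyes.read_camera("wrist");cv2.imwrite("pics/w15.png",im);pickle.dump(c,open("w15.pkl","wb"))
E
```

```text
t 11.30 z 0.166 R 0.106 tcp rig angle 0.612 tool rig yaw 0.660 Ftool [-1.2  1.  -0.1] T [ 0.12 -0.17 -0.05] tilt [-0.    -0.002  0.01 ]
```

View pics/w15.png

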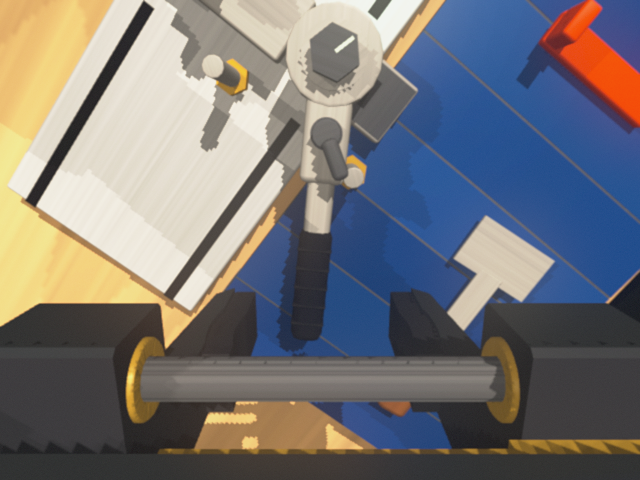

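```bash
python3 - <<'E'
import pickle
from h import *
c=pickle.load(open("w15.pkl","rb"))
g=lambda uv,z:plane(c,uv,z)[:2]
ang=lambda d:np.arctan2(d[1],d[0])+np.pi/2
b=np.array([.6035,.1192])
print('bolt',g((334,52),.083))
p=g((327,133),.078);e=g((342,174),.09);gs=g((316,235),.0715);ge=g((306,334),.0715)
print('ratchet',ang(gs-b)+.035,ang(ge-gs)+.035,'lever',ang(e-p)-ang(ge-b),ang(e-g((331,146),.09))-ang(ge-b))
m=g((356,37),.083)-g((335,52),.083);print('mark',np.arctan2(m[1],m[0])+.035)
im=cv2.imread("pics/w15.png");cv2.imwrite("pics/w15c.png",cv2.resize(im[0:220,250:410],None,fx=3.5,fy=2.7 if 0 else 3.5/1.3*1.0 if 0 else 2.7))
E
```

```text
bolt [0.60286685 0.11845351]
ratchet 0.5515098822590135 0.5584913289567458 lever 0.46981296417237317 0.49382017739302864
mark 1.24442344569681
```

View pics/w15c.png

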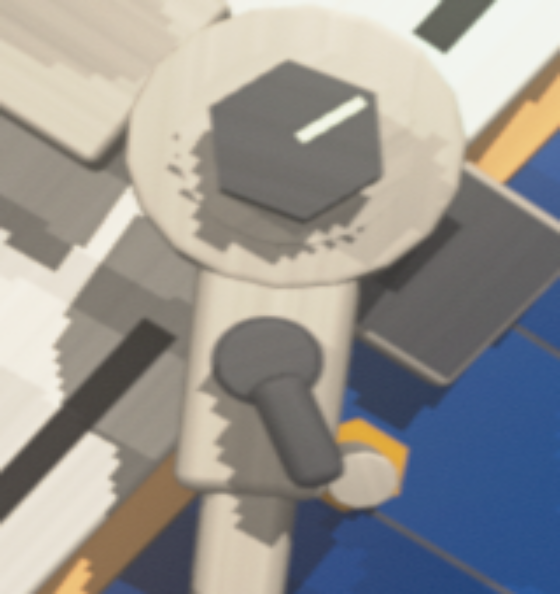

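```bash
python3 g.py .5205 .1222 .15 -.035
```

```text
t 11.35 pos [0.66   0.0284 0.1629] yaw 0.624 F [ 0.4 -0.7 -0.7] T [ 0.01 -0.17 -0.02] grip 0.05
shift [ 0.0141 -0.0582 -0.1577] turn [0.659 0.003 0.015]
```

Call:
arm_command --steps '[{"tx": 0,"ty": -0.008,"tz": -0.0225,"wx": 0.094,"wy": 0.003,"wz": 0.015,"grip": 0.05},{"tx": 0,"ty": -0.0105,"tz": -0.0215,"wx": 0.094,"wy": 0,"wz": 0,"grip": 0.05},{"tx": 0,"ty": -0.0125,"tz": -0.0205,"wx": 0.094,"wy": 0,"wz": 0,"grip": 0.05},{"tx": 0,"ty": -0.0145,"tz": -0.0195,"wx": 0.094,"wy": 0,"wz": 0,"grip": 0.05},{"tx": 0,"ty": -0.016,"tz": -0.018,"wx": 0.094,"wy": 0,"wz": 0,"grip": 0.05}]'

```text
t: 11.77
position: [0.5599, 0.0888, 0.1594]
eef_rot: [1.438, 1.567, -0.033]
force: [0.0, 1.1, 0.3]
gripper_width: 0.0502
```

```bash
python3 g.py .5205 .1222 .15 -.035
```

```text
t 11.77 pos [0.5599 0.0888 0.1594] yaw 0.099 F [0.  1.1 0.3] T [-0.   -0.13 -0.03] grip 0.0502
shift [ 0.0092 -0.0359 -0.0371] turn [ 0.134  0.    -0.004]
```

Call:
arm_command --steps '[{"tx": 0,"ty": -0.017,"tz": -0.017,"wx": 0.08,"wy": 0,"wz": 0,"grip": 0.05},{"tx": 0,"ty": -0.017,"tz": -0.014,"wx": 0.05,"wy": 0,"wz": 0,"grip": 0.05},{"tx": 0,"ty": 0,"tz": 0,"wx": 0,"wy": 0,"wz": 0,"grip": 0.05},{"tx": 0,"ty": 0,"tz": 0,"wx": 0,"wy": 0,"wz": 0,"grip": 0.05}]'

```text
t: 12.1
position: [0.515, 0.1183, 0.1569]
eef_rot: [-0.59, 1.568, -2.213]
force: [0.4, -0.2, 0.5]
gripper_width: 0.0499
```

```bash
python3 g.py .5205 .1222 .1 -.035
```

```text
t 12.1 pos [0.515  0.1183 0.1569] yaw -0.052 F [ 0.4 -0.2  0.5] T [-0.02 -0.09  0.  ] grip 0.0499
shift [ 0.0569  0.0054 -0.0043] turn [-0.017  0.002  0.002]
```

Call:
arm_command --steps '[{"tx": 0.02,"ty": 0.004,"tz": -0.003,"wx": 0,"wy": 0,"wz": 0,"grip": 0.05},{"tx": 0.018,"ty": 0.001,"tz": -0.001,"wx": 0,"wy": 0,"wz": 0,"grip": 0.05},{"tx": 0.018,"ty": 0,"tz": 0,"wx": 0,"wy": 0,"wz": 0,"grip": 0.05},{"tx": 0,"ty": 0,"tz": 0,"wx": 0,"wy": 0,"wz": 0,"grip": 0.05}]'

```text
t: 12.43
position: [0.5228, 0.1179, 0.0985]
eef_rot: [0.766, 1.566, -0.868]
force: [-0.0, -0.9, 0.2]
gripper_width: 0.05
```

```bash
python3 g.py .5205 .1222 .064 -.035
```

```text
t 12.43 pos [0.5228 0.1179 0.0985] yaw -0.063 F [-0.  -0.9  0.2] T [-0.06 -0.01 -0.04] grip 0.05
shift [ 0.0345 -0.0027 -0.0043] turn [-0.028  0.003 -0.003]
```

Call:
arm_command --steps '[{"tx": 0.012,"ty": -0.003,"tz": -0.004,"wx": -0.028,"wy": 0,"wz": 0,"grip": 0.05},{"tx": 0.012,"ty": 0,"tz": -0.002,"wx": 0,"wy": 0,"wz": 0,"grip": 0.05},{"tx": 0.01,"ty": 0,"tz": -0.001,"wx": 0,"wy": 0,"wz": 0,"grip": 0.05}]'

```text
t: 12.68
position: [0.5235, 0.1214, 0.0644]
eef_rot: [1.061, 1.563, -0.552]
force: [0.4, -0.1, 0.7]
gripper_width: 0.0504
```

```bash
python3 g.py .5205 .1222 .064 -.035;  python3 - <<'E'
from plant import eyes
import cv2,pickle
cv2.imwrite("pics/w16.png",eyes.read_camera("wrist"))
E
```

```text
t 12.68 pos [0.5235 0.1214 0.0644] yaw -0.043 F [ 0.4 -0.1  0.7] T [-0.05 -0.09 -0.07] grip 0.0504
shift [ 0.0003 -0.003  -0.0006] turn [-0.008  0.004 -0.007]
```

View pics/w16.png

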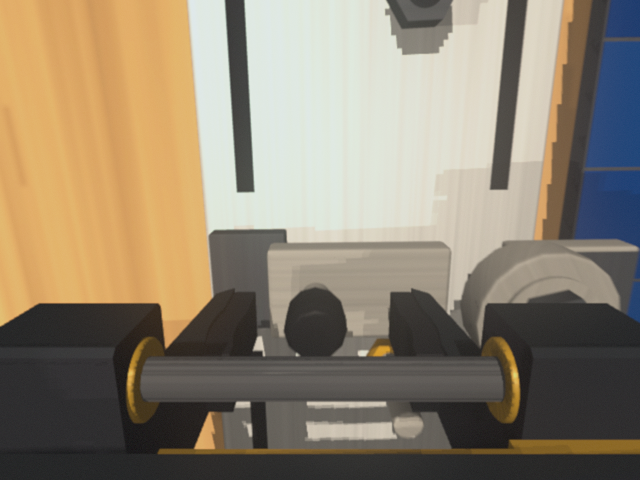

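Call:
arm_command --steps '[{"tx": 0,"ty": -0.008,"tz": 0,"wx": 0,"wy": 0,"wz": 0,"grip": 0.05},{"tx": 0,"ty": -0.007,"tz": 0,"wx": 0,"wy": 0,"wz": 0,"grip": 0.05},{"tx": 0,"ty": -0.006,"tz": 0,"wx": 0,"wy": 0,"wz": 0,"grip": 0.05},{"tx": 0,"ty": -0.006,"tz": 0,"wx": 0,"wy": 0,"wz": 0,"grip": 0.05}]'

```text
t: 13.07
position: [0.497, 0.1211, 0.0636]
eef_rot: [1.24, 1.56, -0.379]
force: [1.6, -0.4, -1.6]
gripper_width: 0.0497
```

```bash
python3 g.py .475 .1238 .064 -.035
```

```text
t 13.07 pos [0.497  0.1211 0.0636] yaw -0.048 F [ 1.6 -0.4 -1.6] T [-0.13 -0.53 -0.04] grip 0.0497
shift [-0.0006 -0.0221 -0.0016] turn [-0.013  0.003 -0.01 ]
```

Strap slides at about 2 N, so it is slack. Continuing.

Call:
arm_command --steps '[{"tx": 0,"ty": -0.006,"tz": -0.001,"wx": 0,"wy": 0,"wz": 0,"grip": 0.05},{"tx": 0,"ty": -0.006,"tz": 0,"wx": 0,"wy": 0,"wz": 0,"grip": 0.05},{"tx": 0,"ty": -0.005,"tz": 0,"wx": 0,"wy": 0,"wz": 0,"grip": 0.05}]'

```text
t: 13.32
position: [0.48, 0.1227, 0.065]
eef_rot: [1.37, 1.556, -0.251]
force: [2.5, -1.1, -0.8]
gripper_width: 0.0498
```

```bash
python3 g.py .475 .1238 .064 -.035
```

```text
t 13.32 pos [0.48   0.1227 0.065 ] yaw -0.05 F [ 2.5 -1.1 -0.8] T [-0.16 -0.53  0.  ] grip 0.0498
shift [ 0.0009 -0.005  -0.0009] turn [-0.015  0.003 -0.014]
```

Call:
arm_command --steps '[{"tx": 0,"ty": -0.005,"tz": 0,"wx": 0,"wy": 0,"wz": 0,"grip": 0.05},{"tx": 0,"ty": -0.004,"tz": 0,"wx": 0,"wy": 0,"wz": 0,"grip": 0.05}]'

```text
t: 13.48
position: [0.4747, 0.1233, 0.0656]
eef_rot: [1.544, 1.549, -0.078]
force: [18.6, -4.4, -13.3]
gripper_width: 0.05
```

```bash
python3 g.py .475 .1238 .064 -.035
```

```text
t 13.48 pos [0.4747 0.1233 0.0656] yaw -0.052 F [ 18.6  -4.4 -13.3] T [-0.85 -3.6  -0.12] grip 0.05
shift [ 0.0016  0.0002 -0.0005] turn [-0.017  0.001 -0.022]
```

Call:
arm_command --steps '[{"tx": 0,"ty": 0.01,"tz": 0,"wx": -0.01,"wy": 0,"wz": -0.02,"grip": 0.05},{"tx": -0.002,"ty": 0.004,"tz": 0,"wx": 0,"wy": 0,"wz": 0,"grip": 0.05}]'

```text
t: 13.65
position: [0.4882, 0.1226, 0.0681]
eef_rot: [0.68, 1.567, -0.931]
force: [0.4, 0.3, 0.2]
gripper_width: 0.0498
```

```bash
python3 g.py .4885 .1233 .064 -.035
```

```text
t 13.65 pos [0.4882 0.1226 0.0681] yaw -0.04 F [0.4 0.3 0.2] T [ 0.01 -0.11 -0.04] grip 0.0498
shift [ 0.0041  0.0002 -0.0007] turn [-0.005  0.003 -0.002]
```

Call:
arm_command --steps '[{"tx": -0.03,"ty": 0,"tz": 0,"wx": 0,"wy": 0,"wz": 0,"grip": 0.05},{"tx": -0.04,"ty": 0,"tz": 0,"wx": 0,"wy": 0,"wz": 0,"grip": 0.05},{"tx": -0.04,"ty": 0.02,"tz": 0.03,"wx": 0,"wy": 0,"wz": 0,"grip": 0.05},{"tx": -0.03,"ty": 0.02,"tz": 0.03,"wx": 0,"wy": 0,"wz": 0,"grip": 0.05},{"tx": 0,"ty": 0,"tz": 0,"wx": 0,"wy": 0,"wz": 0,"grip": 0.05}]'

```text
t: 14.07
position: [0.5163, 0.07, 0.2025]
eef_rot: [-1.151, 1.561, -2.752]
force: [0.6, -0.9, -0.6]
gripper_width: 0.0497
```

```bash
python3 g.py .4885 .1233 .064 -.035;  python3 - <<'E'
from plant import eyes
import cv2,pickle
c=eyes.camera_info("wrist");cv2.imwrite("pics/w17.png",eyes.read_camera("wrist"));pickle.dump(c,open("w17.pkl","wb"))
cv2.imwrite("pics/top17.png",eyes.read_camera("top"))
E
```

```text
t 14.07 pos [0.5163 0.07   0.2025] yaw -0.031 F [ 0.6 -0.9 -0.6] T [-0.08 -0.18  0.01] grip 0.0497
shift [ 0.1385 -0.0282 -0.0529] turn [0.004 0.004 0.009]
```

View pics/w17.png

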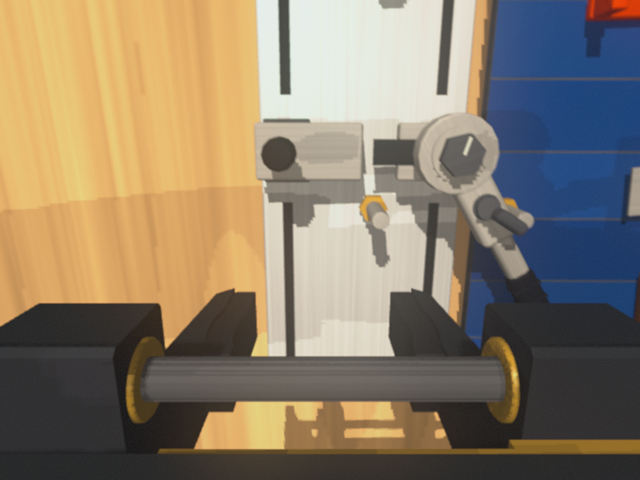

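View pics/top17.png

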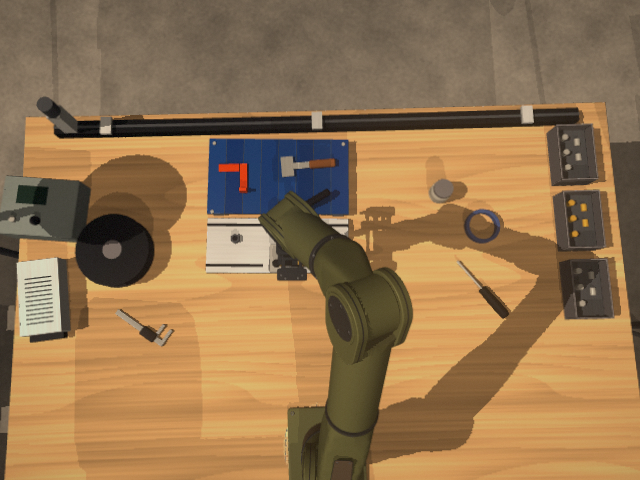

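```bash
python3 - <<'E'
import pickle
from h import *
c=pickle.load(open("w17.pkl","rb"))
g=lambda uv,z:plane(c,uv,z)[:2]
ang=lambda d:np.arctan2(d[1],d[0])+np.pi/2
b=g((461,155),.083);k=g((279,153),.082);print('bolt',b,'knob',k,'strap',np.hypot(*(b-k))-.083)
p=g((487,207),.078);e=g((521,226),.09);gs=g((520,281),.0715)
print('ratchet',ang(gs-b)+.035,'lever',ang(e-p)-ang(gs-b),ang(e-g((500,214),.09))-ang(gs-b))
m=g((470,139),.083)-g((463,155),.083);print('mark',np.arctan2(m[1],m[0])+.035)
im=cv2.imread("pics/w17.png");cv2.imwrite("pics/w17c.png",cv2.resize(im[100:300,380:560],None,fx=3,fy=3))
E
```

```text
bolt [0.60105853 0.11949539] knob [0.48893603 0.1239657 ] strap 0.029211581758134597
ratchet 0.5456327994007156 lever 0.5244282912683187 0.5305012417166335
mark 1.231862880160223
```

View pics/w17c.png

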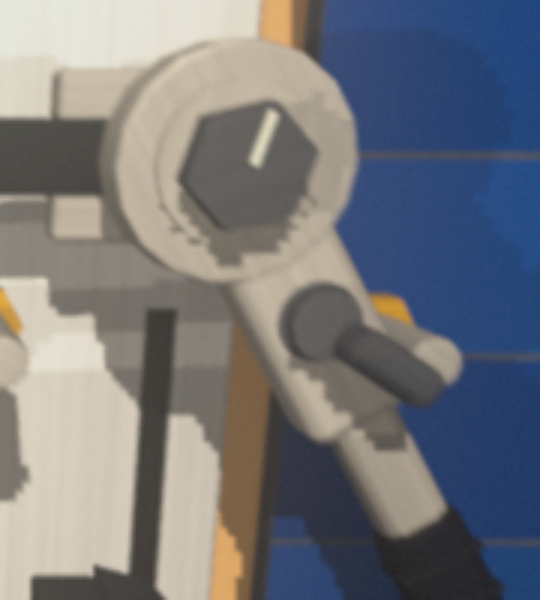

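```bash
python3 -c "
from plant import r,workorder
print(r.get_obs()['force']);print(workorder.sign_off())"
```

```text
[-0.37757826  0.65704681 -1.1997748 ]
the job is handed in; nothing more can be done
None
```

The strap clamp is released and the job is handed in at about 14 s of the 72 s allowed; the sign-off reports no verdict, so success is not confirmed.

- **Lever:** I pushed the tab over with shut fingers, up to about 10 N. The handle swung along to about 0.6 rad, close to the levelling screw. The pictures put the lever at its loosening stop. Readings ran from about 0.38 to 0.53 rad, with two as low as 0.30 and 0.38 taken at an angle partway through, against a nominal 0.45.
- **Bolt:** Two anticlockwise strokes with the jaws straddling the handle turned the bolt mark to about 1.24 rad. That is past the fully slack point of 1.15.
- **Strap:** I drew the knob back with the inner finger. It slid at about 2 to 3 N until it met the end of its slot, where the force at the tool briefly rose to about 23 N. The knob moved from x = 0.521 to 0.489 m, which is 32 mm. Measured instead against the bolt in the last wrist picture, the draw came out at 29 mm. The two differ by roughly the calibration error, and both are above the 27 mm limit.

In the last overhead picture the other things look unmoved, though the arm hides part of the rail. The arm is lifted clear, with only about 1.5 N of sensor noise left.

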